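# Set and lock the test length of a twist tester

## Task

Set the test length on the yarn twist tester: slide its movable head along the bed until the steel setting gauge is held between the two jaws with no gap, then lock the head there by turning its black bar knob clockwise until it suddenly turns stiff, and from that point about an eighth of a turn (45 degrees) further. Then lift the gauge out and lay it flat, foot bar down, in the small wooden tray; the head must stay where it was set and the things lying around must be left alone.

Things in the scene. Friction and masses are not known exactly. Their poses are not given: they have to be found in the camera images.
- fixed_jaw (a point): Centre of the fixed jaw's flat face (steel disc, 29 mm across), on the white fixed head (top 110 mm high) at the left end of the tester's bed. Axes of the tester, which is fixed to the bench: y along the bed, from the sliding to the fixed head, square to the jaw faces; x to the rear; z up. The bed's top, on which the gauge stands, is 14 mm below this point, 40 mm above the bench.
- sliding_jaw (a point): Centre of the face of the like jaw on the movable head (white block 60 mm wide along the bed, top 92 mm above the bench); it looks to +y of the tester, straight at the fixed jaw. It lies 42 mm to the +y side of the middle of the head, where the knob is. At the start the jaws are 122 to 152 mm apart. Axes as for fixed_jaw.
- head: The movable head with its knob and screw; origin 54 mm below and 42 mm to the -y side of sliding_jaw, axes as for fixed_jaw. It moves only along the bed's y (up to 80 mm from the right end), with about 3 N of drag until it is locked, and can be slid by its knob.
- knob_grip (a point): Middle of the black bar knob (66 mm long along x, 15 mm thick along y, 31 mm high along z) on the sloping front of the movable head; x, y and z turn with it. z: along the clamp screw, out of the head, leaning 30 degrees from vertical towards the tester's front (its -x). Below the bar is a 12 mm thick stem; the head's sloping face is 40 mm below the bar's middle.
- clamp_strip: Loose bright metal strip, 24 mm wide, in its seat on the sloping front flank of the bed, not to be handled; the clamp screw, turned clockwise seen from above (about -z of knob_grip), presses a pad on it. The knob first turns easily (0.06 N m) for 0.25 to 1.2 rad, then suddenly takes 0.5 N m, slowly rising; 45 degrees on it presses with about 55 N and stays so.
- gauge_center (a point): Middle of the setting gauge, 28 mm above its underside. Loose steel piece, 0.3 kg, standing in a shallow channel on the bed (lips 4 mm high): foot bar 100 mm long (y), 24 mm wide (x), 20 mm high, with square ends; on its middle an upright grip plate 44 mm long (y), 14 mm thick (x), from 20 to 56 mm above the underside. z up.
- gauge: The same setting gauge; origin at the centre of its underside, axes as for gauge_center.
- tray_floor (a point): Centre of the inner floor of the low wooden tray for the gauge, left of the tester, fixed to the bench; inside 134 mm long (y) by 64 mm wide (x), walls 6 mm thick, rim 11 mm above this floor, floor 5 mm above the bench. z up.
- marker: Bystander: a felt marker lying in front of the tester, 133 mm long, 16 mm thick.
- oil_bottle: Bystander: a small dropper bottle, 32 mm across and 119 mm tall, behind the tester.
- tape_measure: Bystander: a pocket tape measure, 67 x 32 mm, 55 mm high, to the left of the tray.
- tape_roll: Bystander: a roll of adhesive tape lying flat, 67 mm across and 19 mm high, at the right front corner of the bench.

How it is judged:
By the outcome, as a careful person would: the job done as asked, in the order asked, and still so for the second after the job is handed in, with the robot touching nothing.
It also fails if it takes over 64 s, if anything falls off the work surface, if the arm or the gripper's body presses on something with over 40 N, if the wrist force passes 120 N, or if a joint passes its speed limit or range.

## Robot

A 6-joint arm with a two-finger parallel gripper is mounted at the origin on a cart in front of the work surface, level with it; the furniture and walls round the work are solid. World frame = base frame: x ahead of the robot, y to its left, z up, the work surface at z = 0. Lengths are in m, angles in degrees, forces in N, time in s.
With the tool pointing down it reaches from about 0.375 to 0.975 m from the base axis. Payload 3.8 kg.
Tool frame: the origin (TCP) lies midway between the tips of the shut fingers; the grasp point (between the pads) lies 19 mm behind it (robot.grasp_offset is the distance from the TCP to the grasp point, in m); z points along the fingers, y is the direction in which the jaws open and shut (so a half turn about z gives the same grasp; the last joint's range is limited). The gripper opens to 88 mm and grips with 3 to 60 N. Pads are 18 mm wide; open, the fingers measure 123 mm over their backs; the gripper's body (75 mm by 187 mm) begins 45 mm behind the grasp point.
Start: joints at [74.891, 15.12, 91.902, -0, 72.978, -2.114], TCP at [0.152, 0.658, 0.239] pointing down, gripper open.
Joint ranges: [-150.88, 150.88], [-54.13, 125.18], [17.81, 147.31], [-75.09, 255.09], [0, 152.58], [-146.25, 146.25]. Speed limits (degrees/s): [147.25, 147.25, 180, 180, 180, 180].

## Interface

Orientations are given as a 3x3 rotation matrix whose columns are the frame's x, y, z axes.
In Python, from plant import robot gives the robot as it stands. The module is installed in compiled form; this text tells all that it offers.
- The arm moves only by the tool move_arm, never from a script. Its argument "motion" is a list of rows, each a list of 3 entries, a list of its own where there are three numbers: the shift along the tool's x, y, z in mm, then the turn, a rotation vector about the tool's x, y, z in degrees, then the gripper's target within -1 to 1 (fully open at 1, half-way at 0, shut at -1). A call has 1 to 12 rows; each row is the pose to reach, as a shift and turn from the pose commanded when the call began, along the tool's axes at that moment; what a row does not reach only later rows make up. A row lasts 1/12 s, in which the tool goes at most 41.7 mm and 7.16 degrees, less where a joint would pass 70% of its speed; a pose out of reach is approached as far as the arm can. A call with a gripper value outside its range is refused whole. The fingers move at their own pace and stop on an object; "squeeze" is the grip in N (left out, the last holds). Time passes only in rows, so rows that repeat a pose let the fingers close. It gives the time, the measured TCP pose, the force and the opening at its end, in the units of the state.
- robot.get_obs(): the state, without advancing time (a new reading comes with each control period).
- robot.get_image(name): name is "side" or "top"; returns the picture (420x560x3 uint8, red, green, blue); there is no depth.
- robot.get_calibration(name): a dict with "fx", "fy", "cx", "cy" (pixels), "distortion" ([k1, k2, p1, p2, k3] as OpenCV has them; the pictures are not rectified), "rvec" (rotation vector, rad) and "tvec" (3), from world to camera coordinates, as OpenCV has them. Camera axes: x right, y down, z forward; pixel columns grow to the right and rows downward; lengths in m; the calibration is good to about 2 mm. A picture is of the moment at which its call begins. get_calibration takes no time and is no camera call.
- robot.close_job(): hands the job in, once; it reports no verdict.
The state is a dict: "time_s": time; "q": joint angles; "qd": joint speeds; "effort": joint torques, N m; "position": TCP position; "ee_rot": TCP orientation; "wrist_force": force on the tool from outside, world axes, zero at the start; "torque": the same for the moment, N m; "gripper_width": finger opening in m.
Only numpy, scipy, OpenCV 4.12 (cv2) and the standard library are available. Lean on these libraries where they do the work, as an engineer would, in place of code of your own. Each camera call takes 0.05 s, during which the arm holds its last target.

## Working session

There is one attempt and no reset: what is moved stays moved. The work goes in short steps, Python scripts to look and compute and a tool call to move; the robot and the scene stay as the last step left them, time stands still between calls to the robot, and variables do not carry over. Pictures are saved under pics/ and viewed, and the job is handed in when it is done.

Besides the shell and the picture viewer there is one more tool, called by a JSON object that holds its "api" and its "payload", one argument or row to a line. move_arm: Moves the arm, as the interface text tells. Its arguments: {"type":"object","properties":{"motion":{"type":"array","items":{"type":"array"}},"squeeze":{"type":"number"}},"required":["motion"]}

```bash
mkdir -p pics
python3 - <<'E'
from plant import robot
import cv2
for n in("side","top"):
    im=robot.get_image(n); cv2.imwrite(f"pics/{n}0.png",im[:,:,::-1])
    print(n,robot.get_calibration(n))
o=robot.get_obs()
for k in o: print(k,o[k])
print(robot.grasp_offset)
E
```

```text
side {'fx': 483.4921705265944, 'fy': 483.4921705265944, 'cx': 274.6475386225156, 'cy': 206.18443330870895, 'distortion': array([-0.05501131,  0.        ,  0.        ,  0.        ,  0.        ]), 'rvec': array([ 0.2677352 , -2.64747999,  1.45350065]), 'tvec': array([0.54206601, 0.16617897, 1.27745256])}
top {'fx': 525.7646075541949, 'fy': 525.7646075541949, 'cx': 268.1495485705299, 'cy': 203.208320200201, 'distortion': array([-0.14519534,  0.        ,  0.        ,  0.        ,  0.        ]), 'rvec': array([ 2.18784329, -2.19150646,  0.08381758]), 'tvec': array([-0.0601776 ,  0.5435656 ,  1.37699431])}
time_s 0.1
q [ 7.48921130e+01  1.51671003e+01  9.19720614e+01 -1.13595790e-03
  7.29766579e+01 -2.11263638e+00]
qd [ 0.01844177 -0.09882458 -0.16940855 -0.10901554  0.03636182  0.0189497 ]
effort [ 7.53283657e-04 -5.03613353e+01 -3.58072793e+01  7.30969082e-02
  2.31726933e-02 -3.54411804e-05]
position [0.15161374 0.65710838 0.23749883]
ee_rot [[-9.74390004e-01  2.24864098e-01 -5.08558725e-04]
 [ 2.24864666e-01  9.74388041e-01 -1.95650665e-03]
 [ 5.55854380e-05 -2.02075741e-03 -9.99997957e-01]]
wrist_force [-0.64260224  0.3246751  -0.21737961]
torque [ 0.02236267 -0.01649051  0.00925067]
gripper_width 0.08785493111931593
0.0187
```

View pics/side0.png

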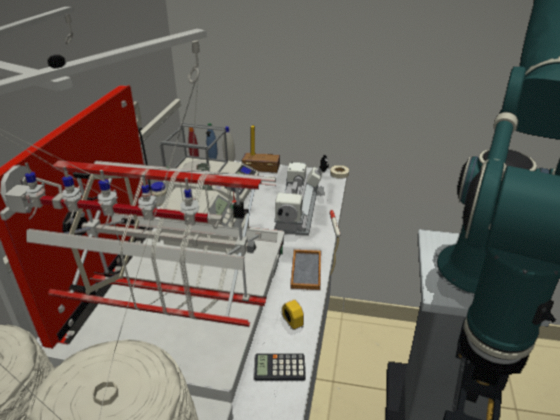

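View pics/top0.png

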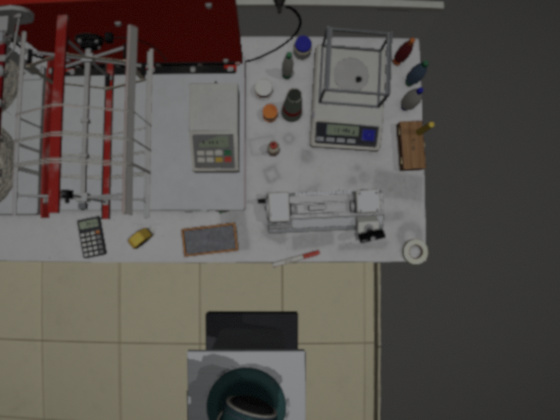

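The side view shows the tester at about (300,200) and the tray at (306,268). In the top view the tester spans (265-385, 190-240) with the knob at (372,235), and the tray is at (210,239). Next I'll zoom in.

```bash
cat > h.py <<'E'
import numpy as np,cv2
from plant import robot
def cal(n):
    c=robot.get_calibration(n);K=np.array([[c['fx'],0,c['cx']],[0,c['fy'],c['cy']],[0,0,1]])
    return K,c['distortion'],np.array(c['rvec'],float),np.array(c['tvec'],float)
def ray(n,uv):
    K,d,r,t=cal(n);R=cv2.Rodrigues(r)[0]
    p=cv2.undistortPoints(np.array(uv,float).reshape(-1,1,2),K,d).reshape(-1,2)
    D=(R.T@np.c_[p,np.ones(len(p))].T).T
    return -R.T@t,D
def onz(n,uv,z):
    C,D=ray(n,uv);return C+D*((z-C[2])/D[:,2])[:,None]
def proj(n,P):
    K,d,r,t=cal(n);return cv2.projectPoints(np.array(P,float).reshape(-1,1,3),r,t,K,d)[0].reshape(-1,2)
def tri(uvs,uvt):
    A=[];
    C1,D1=ray('side',[uvs]);C2,D2=ray('top',[uvt])
    s=np.linalg.lstsq(np.c_[D1[0],-D2[0]],C2-C1,rcond=None)[0]
    a=C1+D1[0]*s[0];b=C2+D2[0]*s[1];return (a+b)/2,np.linalg.norm(a-b)
def crop(im,x0,y0,x1,y1,s,name,g=1.8):
    c=im[y0:y1,x0:x1,::-1];c=cv2.resize(c,None,fx=s,fy=s,interpolation=cv2.INTER_CUBIC)
    c=np.clip(c.astype(float)*g,0,255).astype(np.uint8)
    for x in range((x0+9)//10*10,x1,10):
        cv2.line(c,((x-x0)*s,0),((x-x0)*s,6 if x%50 else 16),(0,255,255),1)
        if x%20==0: cv2.putText(c,str(x),((x-x0)*s,24),0,.35,(0,255,255),1)
    for y in range((y0+9)//10*10,y1,10):
        cv2.line(c,(0,(y-y0)*s),(6,(y-y0)*s),(0,255,255),1)
        if y%20==0: cv2.putText(c,str(y),(8,(y-y0)*s+4),0,.35,(0,255,255),1)
    cv2.imwrite("pics/"+name,c)
E
python3 - <<'E'
import cv2
from h import *
s=cv2.imread("pics/side0.png")[:,:,::-1];t=cv2.imread("pics/top0.png")[:,:,::-1]
crop(t,255,175,395,270,5,"t1.png",1.8)
crop(s,260,150,360,240,6,"s1.png",1.3)
crop(t,170,210,260,265,8,"t2.png",1.8)
E
```

```text
(no output)
```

View pics/t1.png

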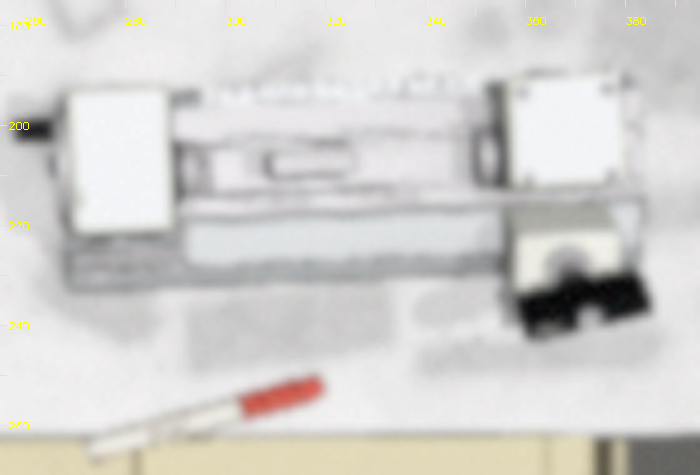

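View pics/s1.png

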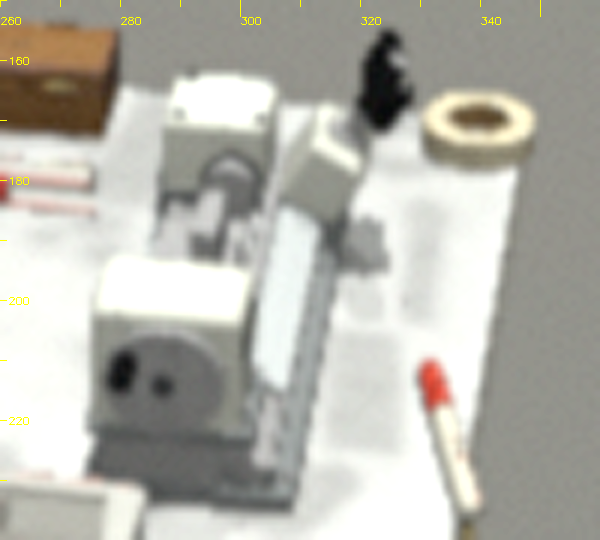

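View pics/t2.png

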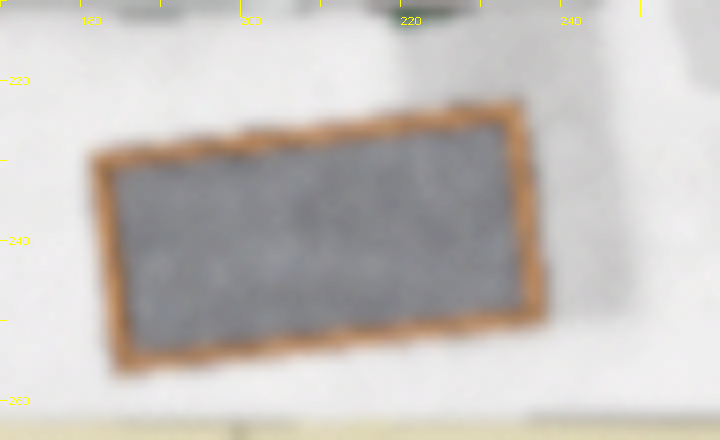

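Run:
```python
from h import *
s=cv2.imread("pics/side0.png")[:,:,::-1];t=cv2.imread("pics/top0.png")[:,:,::-1]
g=t.min(axis=2)
print(g[185:228,278]); print(g[205,262:295]); print(g[200,346:390]);print(g[185:245,367])
def q(m,off):
    c,_=cv2.findContours(m.astype(np.uint8),0,1);c=max(c,key=cv2.contourArea)
    (x,y),wh,a=cv2.minAreaRect(c);return (x+off[0],y+off[1]),wh,a,cv2.boxPoints(((x+off[0],y+off[1]),wh,a))
# tray orange
hsv=cv2.cvtColor(np.ascontiguousarray(t),cv2.COLOR_RGB2HSV)
m=(hsv[210:265,170:260,1]>90)&(hsv[210:265,170:260,0]<20)
c,w,a,b=q(m,(170,210)); print("tray",c,w,a);P=onz('top',b,.016);print(P.mean(0));print(P);
e=[P[i]-P[(i+1)%4] for i in range(4)];print([(np.linalg.norm(v),np.degrees(np.arctan2(v[1],v[0]))) for v in e])
# knob
m=(t[222:248,350:392].max(axis=2)<40);c,w,a,b=q(m,(350,222));print("knob",c,w,a,b)
m=(s[150:175,312:332].max(axis=2)<40);c,w,a,b=q(m,(312,150));print("knobside",c,w,a,b)
```

```text
[132 132 132 132 132 129 122 118 126 133 135 135 135 135 135 135 135 135
 136 135 135 135 135 135 135 135 135 135 135 135 135 135 135 135 133 122
 100  90  94  95  93  95  94]
[106 101  96  93 100 109 113 118 128 134 135 135 135 135 135 135 135 135
 135 135 135 135 136 135 135 130 114  86  68  75  89  93  92]
[111 108 102  93  86  83  76  62  52  59  84 112 129 134 135 135 135 135
 134 135 135 135 134 135 135 134 135 134 134 134 135 134 132 125 117 113
 113 117 124 127 128 127 126 126]
[127 128 127 121 115 121 131 134 135 135 135 135 134 135 134 135 135 135
 135 135 135 135 135 135 135 131 120 105 106 108 100  93  92  92  92  99
 110 121 120 110 101  95  87  75  63  51  35  20   8   5   5   8  10  18
  27  43  66  92 107 113]
tray (209.45904541015625, 239.15187454223633) (26.8150634765625, 53.571712493896484) 83.2901611328125
[0.44830319 0.09493357 0.016     ]
[[0.47531394 0.17010941 0.016     ]
 [0.49190833 0.02834951 0.016     ]
 [0.42134146 0.01995228 0.016     ]
 [0.40464903 0.16132307 0.016     ]]
[(np.float64(0.1427278648410245), np.float64(96.67664773450217)), (np.float64(0.07106473810489985), np.float64(6.786102059371268)), (np.float64(0.14235286666976435), np.float64(-83.26595301976782)), (np.float64(0.07120905060642475), np.float64(-172.91233014998653))]
knob (370.6891860961914, 234.13513565063477) (9.04194450378418, 24.331050872802734) 80.53767395019531 [[357.94592 231.67567]
 [381.94592 227.67567]
 [383.43243 236.59459]
 [359.43243 240.59459]]
knobside (322.84615325927734, 163.23076915740967) (13.728129386901855, 7.0601806640625) 78.69007110595703 [[318.03845 157.1923 ]
 [324.96155 155.8077 ]
 [327.65387 169.26924]
 [320.73077 170.65385]]
```

Run:
```python
from h import *
t=cv2.imread("pics/top0.png");g=t.min(axis=2).astype(float)
def cross(p,lv,i0):  # first downward crossing from i0
    for i in range(i0,len(p)-1):
        if p[i]>=lv>p[i+1]: return i+(p[i]-lv)/(p[i]-p[i+1])
def rep(name,pts,z):
    P=onz('top',pts,z);d=np.polyfit(P[:,1],P[:,0],1) if np.ptp(P[:,1])>np.ptp(P[:,0]) else np.polyfit(P[:,0],P[:,1],1)
    print(name,"first,last",P[0].round(4),P[-1].round(4),"slopefit deg",np.degrees(np.arctan(d[0])).round(2))
rep("fix front",[(c,cross(g[:,c],114,205)) for c in range(271,287)],.110)
rep("fix right(+face)",[(cross(g[r],105,280),r) for r in range(196,218)],.110)
rep("sl front",[(c,cross(g[:,c],120,200)) for c in range(358,377)],.092)
rep("sl left",[(370-cross(g[r,370::-1],100,0),r) for r in range(194,210)],.092)
rep("sl right",[(cross(g[r],126,368),r) for r in range(194,210)],.092)
rep("sl back",[(c,200-cross(g[200::-1,c],126,0)) for c in range(358,377)],.092)
rep("fix back",[(c,200-cross(g[200::-1,c],126,0)) for c in range(271,287)],.110)
print("bedstrip");print(g[205:235,320])
for c in (300,320,340): 
    i=np.argmin(g[222:245,c]);
# plate outline
for r in range(200,214,2): print(r,g[r,286:352].astype(int))
```

```text
fix front first,last [ 0.4947 -0.0674  0.11  ] [ 0.4953 -0.1046  0.11  ] slopefit deg -1.57
fix right(+face) first,last [ 0.555  -0.1114  0.11  ] [ 0.5028 -0.1133  0.11  ] slopefit deg -9.05
sl front first,last [ 0.5227 -0.2877  0.092 ] [ 0.5239 -0.3338  0.092 ] slopefit deg 0.87
sl left first,last [ 0.5615 -0.2841  0.092 ] [ 0.5234 -0.2851  0.092 ] slopefit deg 1.81
sl right first,last [ 0.5615 -0.3344  0.092 ] [ 0.5233 -0.3319  0.092 ] slopefit deg -2.47
sl back first,last [ 0.5584 -0.2882  0.092 ] [ 0.5615 -0.3344  0.092 ] slopefit deg -8.01
fix back first,last [ 0.5612 -0.0675  0.11  ] [ 0.5632 -0.1049  0.11  ] slopefit deg -3.39
bedstrip
[113. 119. 122. 117. 105. 104. 116. 116. 114. 123. 126. 117. 106. 109.
 119. 124. 125. 125. 123. 124. 121. 115. 105.  99.  95.  94. 102. 112.
 115. 115.]
200 [134 130 118 115 124 129 130 130 130 129 130 130 129 129 128 128 128 127
 127 126 126 126 127 126 127 128 127 127 127 127 128 128 128 128 128 126
 125 121 121 121 122 121 119 119 119 120 118 118 118 119 119 121 123 124
 124 122 122 121 118 114 111 108 102  93  86  83]
202 [134 129 115 104 1
[... 915 characters left out ...]
121 121 120 120 118 117 117 118
 118 118 118 117 119 125 128 129 129 129 128 129 130 129 129 129 128 128
 127 126 126 125 123 118 111 107 100  83  72  86]
210 [135 132 121  96  75  84 101 105 101  99 102 111 125 130 131 131 130 127
 124 123 120 113 103  96 100 103 103 102 101 103 106 106 105 104 104 104
 105 109 116 121 124 125 125 125 125 125 125 126 126 124 124 124 125 125
 124 124 124 124 123 118 113 109 103  88  73  74]
212 [134 132 122  97  70  73  87  93  92  95  98 105 117 122 121 120 119 119
 117 115 115 114 112 110 109 111 113 113 112 113 115 118 118 117 116 112
 108 106 105 106 106 103 102 102 104 104 105 108 112 115 115 115 116 118
 119 118 118 119 120 119 118 116 114 106  95  88]
```

Run:
```python
from h import *
t=cv2.imread("pics/top0.png");g=t.min(axis=2).astype(float)
def loc(c0,c1,r,w,z,dr=-.035):
    pts=[]
    for c in range(c0,c1):
        rr=int(round(r+dr*(c-320)));p=g[rr-w:rr+w+1,c];i=np.argmin(p)
        if 0<i<2*w:
            a,b,d=p[i-1:i+2];pts.append((c,rr-w+i+.5*(a-d)/(a-2*b+d+1e-9)))
    P=onz('top',pts,z);f=np.polyfit(P[:,1],P[:,0],1);res=np.abs(P[:,0]-np.polyval(f,P[:,1]))
    k=res<2*np.median(res)+1e-4;f=np.polyfit(P[k,1],P[k,0],1)
    print(r,z,len(pts),k.sum(),"yaw",np.degrees(np.arctan(-f[0])).round(2),"x@-.11",np.polyval(f,-.11).round(4),"x@-.28",np.polyval(f,-.28).round(4),"med",np.median(res))
loc(294,352,230,3,.01);loc(294,352,217,3,.04);loc(296,350,210,2,.044);loc(296,350,204,2,.044);loc(270,350,230,3,.01)
# plane-projected point tests
print(onz('top',[(306.,207.8),(324.,207.8),(315,205.5),(315,210)],.096))
s=cv2.imread("pics/side0.png")[:,:,::-1]; crop(s,280,150,335,215,11,"s2.png",1.3); 
t=t[:,:,::-1];crop(t,284,195,360,222,10,"t3.png",1.8);crop(t,348,205,392,245,14,"t4.png",1.8)
```

```text
230 0.01 54 48 yaw 2.46 x@-.11 0.47 x@-.28 0.4773 med 0.0008472501202142213
217 0.04 58 58 yaw 2.54 x@-.11 0.5009 x@-.28 0.5084 med 0.0005742477924076672
210 0.044 17 14 yaw 3.14 x@-.11 0.5201 x@-.28 0.5295 med 0.00041809448971241725
204 0.044 33 27 yaw 2.35 x@-.11 0.5386 x@-.28 0.5456 med 0.0011076708261167356
230 0.01 66 54 yaw 2.52 x@-.11 0.4699 x@-.28 0.4774 med 0.0007442308581241952
[[ 0.52643926 -0.1555137   0.096     ]
 [ 0.52636161 -0.20085891  0.096     ]
 [ 0.53218965 -0.17821421  0.096     ]
 [ 0.52086707 -0.17812504  0.096     ]]
```

View pics/s2.png

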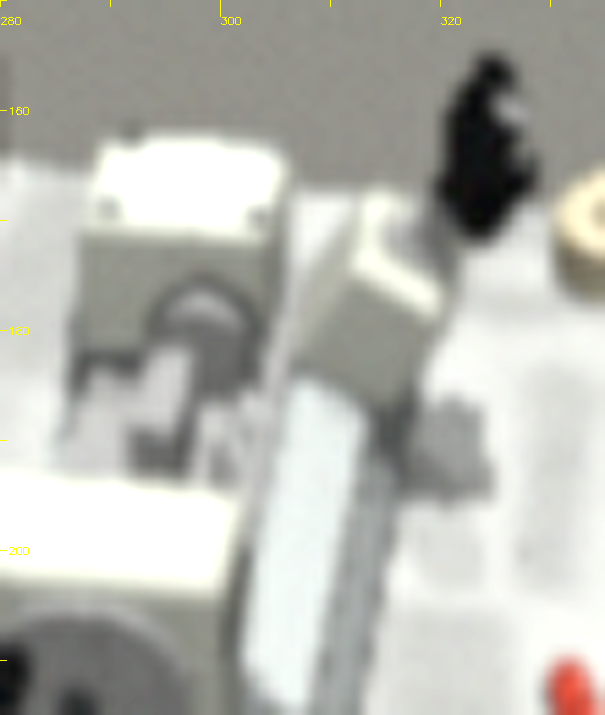

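View pics/t3.png

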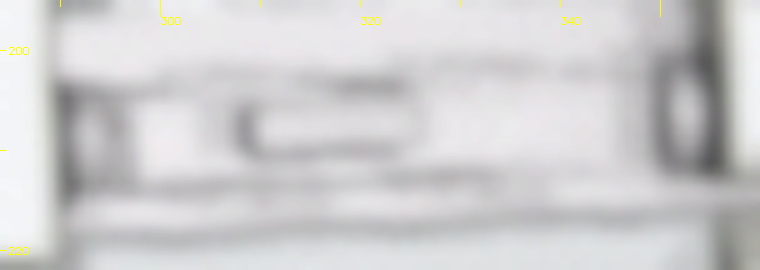

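View pics/t4.png

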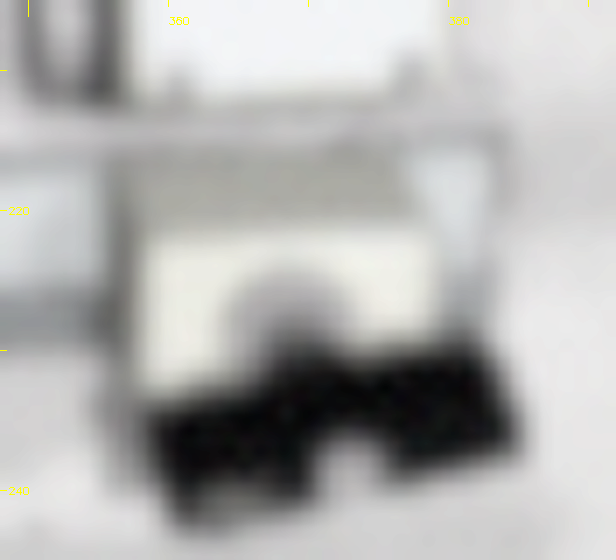

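```bash
cat >> h.py <<'E'
YAW=np.radians(2.5)
RT=np.array([[np.cos(YAW),-np.sin(YAW),0],[np.sin(YAW),np.cos(YAW),0],[0,0,1]])
KZ=RT@np.array([-.5,0,np.cos(np.pi/6)])
def hullc(im,x0,y0,x1,y1,th):
    m=(im[y0:y1,x0:x1].max(axis=2)<th).astype(np.uint8)
    c,_=cv2.findContours(m,0,1);c=max(c,key=cv2.contourArea);h=cv2.convexHull(c);M=cv2.moments(h)
    return (M['m10']/M['m00']+x0,M['m01']/M['m00']+y0),h.reshape(-1,2)+[x0,y0]
E
python3 - <<'E'
from h import *
s=cv2.imread("pics/side0.png")[:,:,::-1];t=cv2.imread("pics/top0.png")[:,:,::-1]
print("cams",ray('side',[(280,210)])[0],ray('top',[(280,210)])[0])
for th in (45,60,75):
    a,h=hullc(s,312,150,335,176,th);b,h2=hullc(t,350,226,392,248,th);print(th,a,b,tri(a,b))
print(h2.tolist())
print("head top mid",onz('top',[(356.3,200),(379.7,200)],.092))
print("jaws edges",onz('top',[(296.5,207),(347.5,206)],.054))
E
```

```text
cams [0.31749877 1.07816189 0.83072109] [ 0.44690209 -0.05082963  1.41169866]
45 (323.4340527577938, 163.70503597122303) (370.63104325699743, 234.97031382527567) (array([ 0.45777384, -0.31589572,  0.10775491]), np.float64(0.0004892709600558236))
60 (323.71317829457365, 163.4127906976744) (370.7109207708779, 234.6802284082798) (array([ 0.45770958, -0.31597842,  0.108803  ]), np.float64(0.0010742705097902168))
75 (323.44983818770226, 163.34789644012946) (370.2547993019197, 234.5520651541594) (array([ 0.45823046, -0.31463414,  0.10966489]), np.float64(0.0006653216304796959))
[[381, 228], [383, 231], [384, 234], [384, 236], [383, 237], [381, 238], [377, 239], [368, 241], [363, 242], [361, 242], [360, 241], [357, 237], [356, 234], [357, 233], [368, 228]]
head top mid [[ 0.54622722 -0.28365543  0.092     ]
 [ 0.54616511 -0.34368207  0.092     ]]
jaws edges [[ 0.53109411 -0.1342239   0.054     ]
 [ 0.53347368 -0.26706455  0.054     ]]
```

```bash
cat >> h.py <<'E'
def onplane(n,uv,P0,N):
    C,D=ray(n,uv);return C+D*(((P0-C)@N)/(D@N))[:,None]
KX0=RT@np.array([np.cos(np.pi/6),0,.5])   # tester x leaned to be normal to KZ
KY0=RT@np.array([0,1.,0])
def ang(v): return np.degrees(np.arctan2(v@KY0,v@KX0))
E
python3 - <<'E'
from h import *
t=cv2.imread("pics/top0.png");P0=np.array([.458,-.316,.1085])
g=t.max(axis=2).astype(float)
lo=[];up=[]
for c in range(361,382):
    col=g[:,c];r0=int(round(235-.19*(c-371)))
    # upper edge, lower edge at level 55
    for r in range(r0,r0-12,-1):
        if col[r]<60<=col[r-1]: up.append((c,r-(60-col[r])/(col[r-1]-col[r])));break
    for r in range(r0,r0+12):
        if col[r]<60<=col[r+1]: lo.append((c,r+(60-col[r])/(col[r+1]-col[r])));break
for n,p in(("up",up),("lo",lo)):
    p=np.array(p);print(n,p.round(1).tolist())
    for off in (-.0155,.0155):
        Q=onplane('top',p,P0+off*KZ,KZ)-P0;a=Q@KX0;b=Q@KY0;f=np.polyfit(b,a,1);r=abs(a-np.polyval(f,b));k=r<np.median(r)*2;f=np.polyfit(b[k],a[k],1);print(off,"angle of bar from KX0:",90-np.degrees(np.arctan(f[0])),"off",f[1])
for a in (70,100): pass
for off in(-.0155,.0155):
  Q=onplane('top',[(357,234),(381.5,228.5),(384.5,236.5),(361,242.5)],P0+off*KZ,KZ)-P0;print(off,np.c_[Q@KX0,Q@KY0].round(4).tolist())
E
```

```text
up [[361.0, 232.9], [362.0, 232.6], [363.0, 232.3], [364.0, 232.1], [365.0, 231.6], [366.0, 230.8], [367.0, 229.3], [368.0, 228.6], [369.0, 228.5], [370.0, 228.6], [371.0, 229.1], [372.0, 229.6], [373.0, 229.9], [374.0, 229.9], [375.0, 229.8], [376.0, 229.6], [377.0, 229.5], [378.0, 229.3], [379.0, 228.8], [380.0, 228.5], [381.0, 228.6]]
-0.0155 angle of bar from KX0: 99.54762681783731 off 0.003190242069667001
0.0155 angle of bar from KX0: 99.5476268178372 off 0.021983903506442706
lo [[361.0, 241.7], [362.0, 241.5], [363.0, 241.2], [364.0, 240.6], [365.0, 240.5], [366.0, 240.6], [367.0, 240.7], [368.0, 240.7], [369.0, 240.4], [370.0, 239.3], [371.0, 236.8], [372.0, 236.3], [373.0, 236.2], [374.0, 236.5], [375.0, 237.7], [376.0, 238.6], [377.0, 238.6], [378.0, 238.3], [379.0, 238.1], [380.0, 237.9], [381.0, 237.6]]
-0.0155 angle of bar from KX0: 99.89506739526364 off -0.02394686427247659
0.0155 angle of bar from KX0: 99.89506739526368 off -0.004372859808398306
-0.0155 [[-0.0047, 0.0316], [0.0077, -0.0303], [-0.016, -0.0395], [-0.0302, 0.0203]]
0.0155 [[0.0131, 0.038], [0.0252, -0.0223], [0.0021, -0.0313], [-0.0117, 0.0269]]
```

```bash
cat >> h.py <<'E'
from scipy.spatial.transform import Rotation as Ro
def toolR(z,yref):
    z=np.array(z,float);z/=np.linalg.norm(z);y=yref-(yref@z)*z;y/=np.linalg.norm(y)
    return np.c_[np.cross(y,z),y,z]
def down(a):
    a=np.radians(a);return toolR([0,0,-1],np.array([np.cos(a),np.sin(a),0]))
def rel(p,R,cur=None):
    o=robot.get_obs();pn=np.array(o['position']);Rn=np.array(o['ee_rot'])
    if cur is not None: pn,Rn=cur
    sh=Rn.T@(np.array(p)-pn)*1000;rv=Ro.from_matrix(Rn.T@R).as_rotvec(degrees=True)
    print("shift",sh.round(1),"turn",rv.round(2)); return sh,rv
def knobR(a):  # tool y at angle a from KX0 toward KY0
    a=np.radians(a);return toolR(-KZ,np.cos(a)*KX0+np.sin(a)*KY0)
def st():
    o=robot.get_obs();print(o['time_s'],"pos",np.round(o['position'],4),"F",np.round(o['wrist_force'],2),"T",np.round(o['torque'],3),"w",round(o['gripper_width'],4),"q",np.round(o['q'],1))
E
python3 - <<'E'
from h import *
rel([.44,.15,.33],down(14.5))
P0=np.array([.458,-.316,.1085]);R=knobR(12)
rel(P0+.12*KZ-.0187*KZ,R,cur=(np.array([.44,.15,.33]),down(14.5)))
E
```

```text
shift [-395.  -429.5  -91.7] turn [-1.100e-01  6.000e-02  6.251e+01]
shift [-445.1 -148.8  133.8] turn [-29.34  -6.24   0.  ]
```

{"api": "move_arm", "payload": {
  "motion": [
    [[-395,-429,-92],[0,0,62.5],0.2],
    [[-395,-429,-92],[0,0,62.5],0.2],
    [[-395,-429,-92],[0,0,62.5],0.2],
    [[-395,-429,-92],[0,0,62.5],0.2],
    [[-395,-429,-92],[0,0,62.5],0.2],
    [[-395,-429,-92],[0,0,62.5],0.2],
    [[-395,-429,-92],[0,0,62.5],0.2],
    [[-395,-429,-92],[0,0,62.5],0.2],
    [[-395,-429,-92],[0,0,62.5],0.2],
    [[-395,-429,-92],[0,0,62.5],0.2],
    [[-395,-429,-92],[0,0,62.5],0.2],
    [[-395,-429,-92],[0,0,62.5],0.2]
  ],
  "squeeze": 15
}}

```text
time_s: 1.1
position: [0.3962, 0.2265, 0.3167]
ee_rot: [[-0.251, 0.968, -0.0], [0.968, 0.251, -0.0], [-0.0, -0.0, -1.0]]
wrist_force: [1.4, 0.9, 0.5]
gripper_width: 0.0531
```

Run:
```python
from h import *
st();P0=np.array([.458,-.316,.1085]);R=knobR(12)
rel(P0+.12*KZ-.0187*KZ,R)
```

```text
1.1 pos [0.3962 0.2265 0.3167] F [1.43 0.94 0.49] T [-0.104 -0.005 -0.035] w 0.0531 q [ 26.6 -11.5 111.2  -0.   80.3  12.1]
shift [-530.1 -125.8  120.5] turn [-2.935e+01 -6.240e+00  2.000e-02]
```

{"api": "move_arm", "payload": {
  "motion": [
    [[-530,-126,120],[-29.3,-6.2,0],0.2],
    [[-530,-126,120],[-29.3,-6.2,0],0.2],
    [[-530,-126,120],[-29.3,-6.2,0],0.2],
    [[-530,-126,120],[-29.3,-6.2,0],0.2],
    [[-530,-126,120],[-29.3,-6.2,0],0.2],
    [[-530,-126,120],[-29.3,-6.2,0],0.2],
    [[-530,-126,120],[-29.3,-6.2,0],0.2],
    [[-530,-126,120],[-29.3,-6.2,0],0.2],
    [[-530,-126,120],[-29.3,-6.2,0],0.2],
    [[-530,-126,120],[-29.3,-6.2,0],0.2],
    [[-530,-126,120],[-29.3,-6.2,0],0.2],
    [[-530,-126,120],[-29.3,-6.2,0],0.2]
  ]
}}

```text
time_s: 2.1
position: [0.4043, -0.2407, 0.2132]
ee_rot: [[-0.221, 0.838, 0.5], [0.97, 0.243, 0.021], [-0.104, 0.489, -0.866]]
wrist_force: [1.1, 1.0, -0.1]
gripper_width: 0.053
```

Run:
```python
from h import *
st();P0=np.array([.458,-.316,.1085]);R=knobR(12)
rel(P0+.12*KZ-.0187*KZ,R)
```

```text
2.1 pos [ 0.4043 -0.2407  0.2132] F [ 1.12  1.   -0.08] T [-0.076  0.264 -0.008] w 0.053 q [-50.8 -20.6 133.7  30.5  52.  -81.1]
shift [-74.1 -24.5  14.6] turn [-0.01  0.06 -0.1 ]
```

{"api": "move_arm", "payload": {
  "motion": [
    [[-37,-12,7],[0,0,0],0.2],
    [[-74,-24,15],[0,0,0],0.2],
    [[-74,-24,15],[0,0,0],0.2],
    [[-74,-24,15],[0,0,0],0.2],
    [[-74,-24,15],[0,0,0],0.2]
  ]
}}

```text
time_s: 2.52
position: [0.4088, -0.3147, 0.1957]
ee_rot: [[-0.223, 0.838, 0.498], [0.97, 0.243, 0.024], [-0.101, 0.488, -0.867]]
wrist_force: [0.6, -0.7, -0.4]
gripper_width: 0.0529
```

Run:
```python
from h import *
st();P0=np.array([.458,-.316,.1085]);R=knobR(12)
rel(P0-.0187*KZ,R)
s=robot.get_image("side");t=robot.get_image("top")
crop(s,290,120,360,190,8,"s5.png",1.3);crop(t,340,190,400,260,8,"t5.png",1.8)
```

```text
2.5167 pos [ 0.4088 -0.3147  0.1957] F [ 0.61 -0.67 -0.4 ] T [-0.101  0.347  0.009] w 0.0529 q [-57.  -11.3 128.8  33.4  51.4 -90.1]
shift [ -3.5  -1.6 118.7] turn [-0.08 -0.16 -0.07]
```

View pics/s5.png

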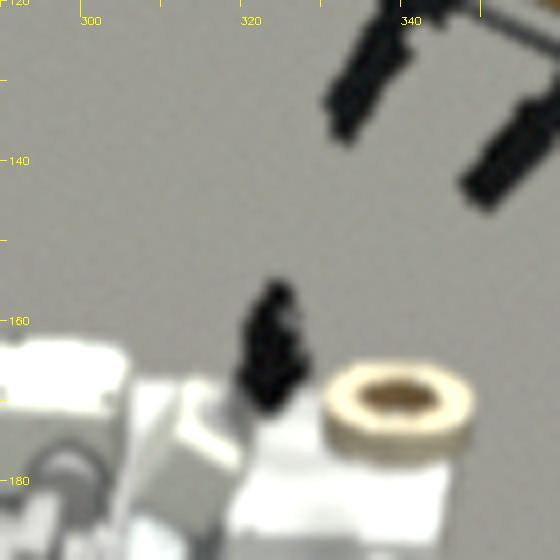

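View pics/t5.png

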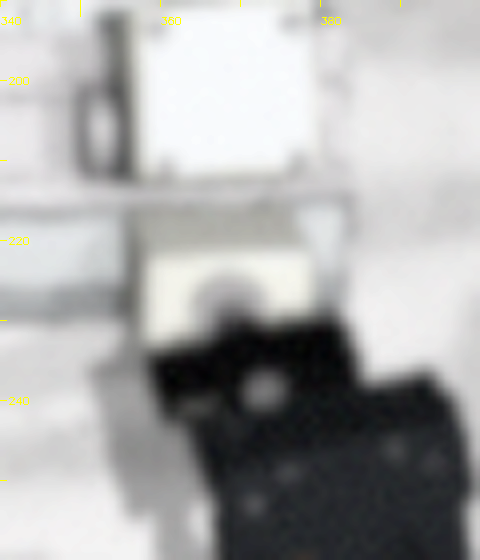

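Run:
```python
from h import *
P0=np.array([.458,-.316,.1085]);o=robot.get_obs();p=np.array(o['position']);y=np.array(o['ee_rot'])[:,1]
print(proj('side',[p,p+.026*y,p-.026*y]),proj('top',[P0+.0155*KZ,P0+.02*KZ]),proj('side',[P0,P0+.0155*KZ]))
print(tri((324.7,160),(372.7,238.5)),P0+.0155*KZ)
print(tri((324.7,159.5),(372.7,238.5)))
```

```text
[[340.11620363 139.89114347]
 [333.14243159 136.43855218]
 [347.01133031 143.30758707]] [[371.98376843 237.8662785 ]
 [372.3556125  238.77473737]] [[323.45398743 163.48113354]
 [326.03809507 159.92541368]]
(array([ 0.45168649, -0.31804186,  0.12060962]), np.float64(0.006036505004464891)) [ 0.45025738 -0.31633805  0.12192339]
(array([ 0.45170355, -0.31762361,  0.12261656]), np.float64(0.006076440776243385))
```

{"api": "move_arm", "payload": {
  "motion": [
    [[-4,-1.5,30],[0,0,0],0.2],
    [[-4,-1.5,60],[0,0,0],0.2],
    [[-4,-1.5,90],[0,0,0],0.2],
    [[-4,-1.5,110],[0,0,0],0.2],
    [[-4,-1.5,119],[0,0,0],0.2],
    [[-4,-1.5,119],[0,0,0],0.2],
    [[-4,-1.5,119],[0,0,0],0.2]
  ]
}}

```text
time_s: 3.2
position: [0.4687, -0.3161, 0.0941]
ee_rot: [[-0.225, 0.837, 0.499], [0.969, 0.246, 0.023], [-0.104, 0.489, -0.866]]
wrist_force: [-0.1, 0.5, -0.2]
gripper_width: 0.0527
```

Run:
```python
from h import *
st();P0=np.array([.458,-.316,.1085]);R=knobR(12)
rel(P0-.0187*KZ,R)
s=robot.get_image("side")
crop(s,290,130,360,190,10,"s6.png",1.3)
```

```text
3.2 pos [ 0.4687 -0.3161  0.0941] F [-0.12  0.46 -0.23] T [-0.075  0.249 -0.042] w 0.0527 q [-50.5   1.7 129.6  41.5  37.2 -96.3]
shift [ 1.  -1.8  0.9] turn [-0.   -0.06  0.11]
```

View pics/s6.png

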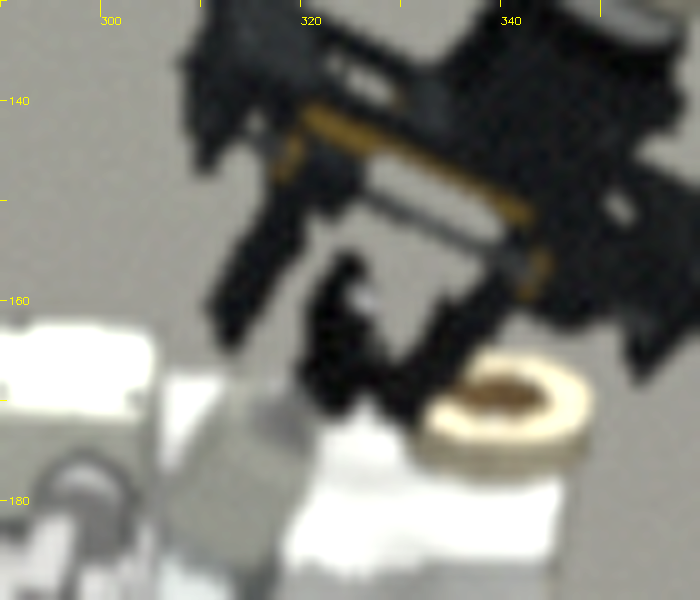

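{"api": "move_arm", "payload": {
  "motion": [
    [[0,-1,0],[0,0,0],-1],
    [[0,-1,0],[0,0,0],-1],
    [[0,-1,0],[0,0,0],-1],
    [[0,-1,0],[0,0,0],-1],
    [[0,-1,0],[0,0,0],-1],
    [[0,-1,0],[0,0,0],-1]
  ],
  "squeeze": 20
}}

```text
time_s: 3.75
position: [0.4671, -0.3177, 0.0927]
ee_rot: [[-0.223, 0.838, 0.498], [0.969, 0.245, 0.022], [-0.104, 0.488, -0.867]]
wrist_force: [-9.3, -3.0, 2.5]
gripper_width: 0.0153
```

Run:
```python
from h import *
st();o=robot.get_obs();R=np.array(o['ee_rot']);print("Ftool",R.T@o['wrist_force'],"Ttool",R.T@o['torque']);
```

```text
3.75 pos [ 0.4671 -0.3177  0.0927] F [-9.34 -3.02  2.51] T [-0.364  1.382 -0.156] w 0.0153 q [-50.8   1.8 129.6  41.5  37.1 -96.5]
Ftool [-1.10495037 -7.34072576 -6.89426365] Ttool [ 1.43723153 -0.04279573 -0.01636466]
```

{"api": "move_arm", "payload": {
  "motion": [
    [[3,0,0],[0,0,0],-1],
    [[7,1,0],[0,0,0],-1],
    [[11.7,1.5,0],[0,0,0],-1],
    [[16,2.4,0],[0,0,0],-1],
    [[20.5,3.4,0],[0,0,0],-1],
    [[24.5,4.2,0],[0,0,0],-1],
    [[27.5,4.8,0],[0,0,0],-1],
    [[29.3,5.2,0],[0,0,0],-1],
    [[29.3,5.2,0],[0,0,0],-1]
  ],
  "squeeze": 30
}}

```text
time_s: 4.5
position: [0.4652, -0.2873, 0.0923]
ee_rot: [[-0.223, 0.837, 0.499], [0.969, 0.245, 0.022], [-0.104, 0.488, -0.866]]
wrist_force: [-4.7, -1.4, 4.0]
gripper_width: 0.0148
```

```bash
cat >> h.py <<'E'
def ft():
    o=robot.get_obs();R=np.array(o['ee_rot']);F=np.array(o['wrist_force']);p=np.array(o['position'])
    G=p-.0187*R[:,2]
    print("t",o['time_s'],"G",G.round(4),"Gy_t",round(G@RT[:,1],5),"Fyt",round(F@RT[:,1],2),"Ftool",(R.T@F).round(2),"Ttool",(R.T@o['torque']).round(3),"kang",round(ang(R[:,1]),2),"w",round(o['gripper_width'],4),"j6",round(o['q'][5],1))
E
python3 - <<'E'
from h import *
ft()
s=robot.get_image("side");t=robot.get_image("top")
crop(t,280,185,400,250,6,"t7.png",1.8)
E
```

```text
t 4.5 G [ 0.4558 -0.2877  0.1085] Gy_t -0.3073 Fyt -1.23 Ftool [-0.75 -2.33 -5.83] Ttool [ 0.704 -0.189  0.044] kang 12.02 w 0.0148 j6 -94.4
```

View pics/t7.png

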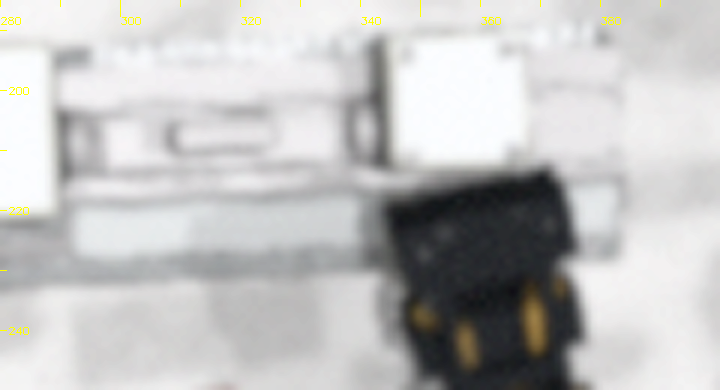

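{"api": "move_arm", "payload": {
  "motion": [
    [[1.5,0.3,0],[0,0,0],-1],
    [[2.9,0.6,0],[0,0,0],-1],
    [[4.4,0.9,0],[0,0,0],-1],
    [[4.9,1,0],[0,0,0],-1]
  ]
}}

```text
time_s: 4.93
position: [0.465, -0.2828, 0.0924]
ee_rot: [[-0.223, 0.838, 0.499], [0.969, 0.245, 0.022], [-0.104, 0.488, -0.866]]
wrist_force: [-4.2, -2.8, 2.8]
gripper_width: 0.0145
```

```bash
python3 -c "
from h import *
ft()"
```

```text
t 4.9333 G [ 0.4556 -0.2832  0.1086] Gy_t -0.30277 Fyt -2.58 Ftool [-2.03 -2.85 -4.6 ] Ttool [ 0.835 -0.472  0.009] kang 12.01 w 0.0145 j6 -93.9
```

{"api": "move_arm", "payload": {
  "motion": [
    [[1,0.2,0],[0,0,0],-1],
    [[2,0.4,0],[0,0,0],-1],
    [[2.9,0.6,0],[0,0,0],-1],
    [[2.9,0.6,0],[0,0,0],-1]
  ]
}}

```text
time_s: 5.27
position: [0.4648, -0.2798, 0.0923]
ee_rot: [[-0.223, 0.838, 0.499], [0.969, 0.245, 0.022], [-0.104, 0.488, -0.866]]
wrist_force: [-4.5, -2.8, 2.7]
gripper_width: 0.0147
```

```bash
python3 -c "
from h import *
ft()"
```

```text
t 5.2667 G [ 0.4555 -0.2802  0.1086] Gy_t -0.29977 Fyt -2.61 Ftool [-2.   -3.12 -4.63] Ttool [ 0.733 -0.288  0.009] kang 12.02 w 0.0147 j6 -93.7
```

{"api": "move_arm", "payload": {
  "motion": [
    [[1,0.2,0],[0,0,0],-1],
    [[2,0.4,0],[0,0,0],-1],
    [[2.9,0.6,0],[0,0,0],-1],
    [[2.9,0.6,0],[0,0,0],-1]
  ]
}}

```text
time_s: 5.6
position: [0.4648, -0.2776, 0.0924]
ee_rot: [[-0.222, 0.838, 0.499], [0.969, 0.245, 0.02], [-0.106, 0.488, -0.866]]
wrist_force: [-3.7, -4.7, 0.9]
gripper_width: 0.0146
```

```bash
python3 -c "
from h import *
ft()"
```

```text
t 5.6 G [ 0.4555 -0.278   0.1086] Gy_t -0.29759 Fyt -4.52 Ftool [-3.8  -3.85 -2.72] Ttool [ 0.901 -0.692 -0.009] kang 12.02 w 0.0146 j6 -93.4
```

{"api": "move_arm", "payload": {
  "motion": [
    [[1,0.2,0],[0,0,0],-1],
    [[2,0.4,0],[0,0,0],-1],
    [[2,0.4,0],[0,0,0],-1]
  ]
}}

```text
time_s: 5.85
position: [0.4647, -0.2756, 0.0924]
ee_rot: [[-0.222, 0.838, 0.499], [0.969, 0.245, 0.02], [-0.106, 0.488, -0.866]]
wrist_force: [-3.4, -5.3, 0.6]
gripper_width: 0.0144
```

```bash
python3 -c "
from h import *
ft()
s=robot.get_image('side');t=robot.get_image('top')
crop(t,280,190,370,225,8,'t8.png',1.8)
crop(s,270,150,330,210,10,'s8.png',1.3)
"
```

```text
t 5.85 G [ 0.4554 -0.276   0.1086] Gy_t -0.29559 Fyt -5.12 Ftool [-4.42 -3.88 -2.32] Ttool [ 0.917 -0.717 -0.013] kang 12.01 w 0.0144 j6 -93.2
```

View pics/t8.png

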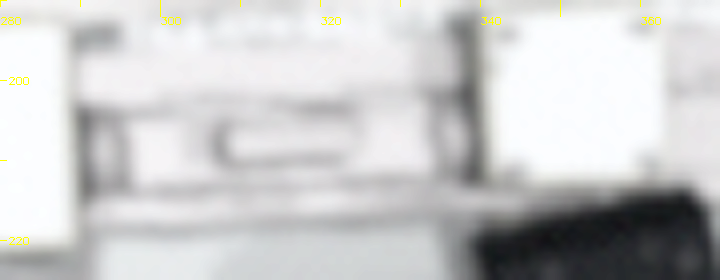

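View pics/s8.png

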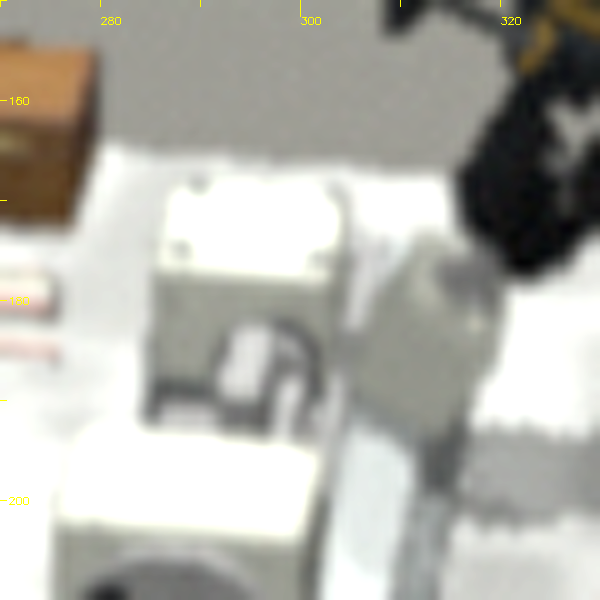

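{"api": "move_arm", "payload": {
  "motion": [
    [[1,0.2,0],[0,0,0],-1],
    [[2,0.4,0],[0,0,0],-1],
    [[2,0.4,0],[0,0,0],-1]
  ]
}}

```text
time_s: 6.2
position: [0.4646, -0.2736, 0.0924]
ee_rot: [[-0.222, 0.838, 0.499], [0.969, 0.245, 0.02], [-0.106, 0.488, -0.866]]
wrist_force: [-3.7, -4.7, 0.6]
gripper_width: 0.0144
```

```bash
python3 -c "
from h import *
ft()"
```

```text
t 6.2 G [ 0.4552 -0.274   0.1086] Gy_t -0.29355 Fyt -4.49 Ftool [-3.75 -3.98 -2.42] Ttool [ 0.867 -0.769  0.017] kang 12.01 w 0.0144 j6 -93.1
```

{"api": "move_arm", "payload": {
  "motion": [
    [[1,0.2,0],[0,0,0],-1],
    [[2,0.4,0],[0,0,0],-1],
    [[2.9,0.6,0],[0,0,0],-1],
    [[2.9,0.6,0],[0,0,0],-1]
  ]
}}

```text
time_s: 6.53
position: [0.4646, -0.2718, 0.0925]
ee_rot: [[-0.221, 0.838, 0.499], [0.969, 0.245, 0.017], [-0.108, 0.488, -0.866]]
wrist_force: [-2.9, -8.4, -1.8]
gripper_width: 0.0147
```

```bash
python3 -c "
from h import *
ft()"
```

```text
t 6.5333 G [ 0.4552 -0.2722  0.1087] Gy_t -0.29175 Fyt -8.27 Ftool [-7.32 -5.36 -0.04] Ttool [ 1.169 -1.261  0.04 ] kang 12.02 w 0.0147 j6 -92.8
```

{"api": "move_arm", "payload": {
  "motion": [
    [[1,0.2,0],[0,0,0],-1],
    [[2,0.4,0],[0,0,0],-1],
    [[2,0.4,0],[0,0,0],-1]
  ]
}}

```text
time_s: 6.78
position: [0.4646, -0.2712, 0.0926]
ee_rot: [[-0.219, 0.838, 0.5], [0.969, 0.245, 0.014], [-0.111, 0.487, -0.866]]
wrist_force: [-1.1, -12.4, -5.4]
gripper_width: 0.0149
```

```bash
python3 -c "
from h import *
ft()"
```

```text
t 6.7833 G [ 0.4552 -0.2715  0.1088] Gy_t -0.29109 Fyt -12.33 Ftool [-11.18  -6.57   4.01] Ttool [ 1.475 -1.878  0.05 ] kang 12.03 w 0.0149 j6 -92.6
```

{"api": "move_arm", "payload": {
  "motion": [
    [[0,0,0],[0,0,0],-1],
    [[0,0,0],[0,0,0],-1],
    [[0,0,0],[0,0,4],-1],
    [[0,0,0],[0,0,8],-1],
    [[0,0,0],[0,0,10],-1],
    [[0,0,0],[0,0,10],-1]
  ],
  "squeeze": 60
}}

```text
time_s: 7.28
position: [0.4645, -0.2713, 0.0926]
ee_rot: [[-0.069, 0.864, 0.5], [0.997, 0.072, 0.014], [-0.023, 0.499, -0.866]]
wrist_force: [-1.7, -12.3, -5.3]
gripper_width: 0.0145
```

```bash
python3 -c "
from h import *
ft()"
```

```text
t 7.2833 G [ 0.4552 -0.2716  0.1088] Gy_t -0.29115 Fyt -12.25 Ftool [-12.06  -5.01   3.55] Ttool [ 1.107 -2.173  0.05 ] kang 1.94 w 0.0145 j6 -82.5
```

{"api": "move_arm", "payload": {
  "motion": [
    [[0,0,0],[0,0,3.5],-1],
    [[0,0,0],[0,0,7],-1],
    [[0,0,0],[0,0,7],-1]
  ]
}}

```text
time_s: 7.53
position: [0.4645, -0.2713, 0.0926]
ee_rot: [[0.038, 0.865, 0.5], [0.999, -0.052, 0.014], [0.038, 0.498, -0.866]]
wrist_force: [-2.9, -11.7, -5.2]
gripper_width: 0.0144
```

```bash
python3 -c "
from h import *
ft()"
```

```text
t 7.5333 G [ 0.4552 -0.2716  0.1088] Gy_t -0.29115 Fyt -11.54 Ftool [-11.97  -4.48   2.95] Ttool [ 0.828 -2.277  0.031] kang -5.12 w 0.0144 j6 -75.5
```

{"api": "move_arm", "payload": {
  "motion": [
    [[0,0,0],[0,0,3.5],-1],
    [[0,0,0],[0,0,7],-1],
    [[0,0,0],[0,0,7],-1]
  ]
}}

```text
time_s: 7.78
position: [0.4645, -0.2713, 0.0925]
ee_rot: [[0.143, 0.854, 0.499], [0.985, -0.173, 0.014], [0.098, 0.49, -0.866]]
wrist_force: [-2.1, -11.8, -4.9]
gripper_width: 0.0148
```

```bash
python3 -c "
from h import *
ft()"
```

```text
t 7.7833 G [ 0.4551 -0.2716  0.1087] Gy_t -0.29116 Fyt -11.68 Ftool [-12.38  -2.15   3.01] Ttool [ 0.593 -2.394 -0.006] kang -12.12 w 0.0148 j6 -68.5
```

{"api": "move_arm", "payload": {
  "motion": [
    [[0,0,0],[0,0,3.5],-1],
    [[0,0,0],[0,0,7],-1],
    [[0,0,0],[0,0,7],-1]
  ]
}}

```text
time_s: 8.03
position: [0.4645, -0.2713, 0.0925]
ee_rot: [[0.246, 0.831, 0.5], [0.956, -0.292, 0.014], [0.157, 0.474, -0.866]]
wrist_force: [-2.2, -12.6, -5.5]
gripper_width: 0.0144
```

```bash
python3 -c "
from h import *
ft()"
```

```text
t 8.0333 G [ 0.4551 -0.2716  0.1087] Gy_t -0.29117 Fyt -12.46 Ftool [-13.45  -0.82   3.49] Ttool [ 0.225 -2.455 -0.013] kang -19.12 w 0.0144 j6 -61.5
```

{"api": "move_arm", "payload": {
  "motion": [
    [[0,0,0],[0,0,3.5],-1],
    [[0,0,0],[0,0,7],-1],
    [[0,0,0],[0,0,7],-1]
  ]
}}

```text
time_s: 8.28
position: [0.4644, -0.2713, 0.0925]
ee_rot: [[0.345, 0.795, 0.499], [0.914, -0.406, 0.014], [0.214, 0.451, -0.866]]
wrist_force: [-2.2, -11.7, -4.6]
gripper_width: 0.0148
```

```bash
python3 -c "
from h import *
ft()"
```

```text
t 8.2833 G [ 0.4551 -0.2716  0.1087] Gy_t -0.29115 Fyt -11.56 Ftool [-12.4    0.91   2.66] Ttool [ 0.003 -2.529 -0.023] kang -26.12 w 0.0148 j6 -54.5
```

{"api": "move_arm", "payload": {
  "motion": [
    [[0,0,0],[0,0,3.5],-1],
    [[0,0,0],[0,0,7],-1],
    [[0,0,0],[0,0,7],-1]
  ]
}}

```text
time_s: 8.53
position: [0.4644, -0.2713, 0.0925]
ee_rot: [[0.44, 0.747, 0.499], [0.857, -0.514, 0.014], [0.267, 0.422, -0.866]]
wrist_force: [-2.6, -11.8, -3.6]
gripper_width: 0.0144
```

```bash
python3 -c "
from h import *
ft()"
```

```text
t 8.5333 G [ 0.4551 -0.2716  0.1087] Gy_t -0.29115 Fyt -11.66 Ftool [-12.18   2.64   1.63] Ttool [-0.307 -2.528  0.047] kang -33.12 w 0.0144 j6 -47.5
```

{"api": "move_arm", "payload": {
  "motion": [
    [[0,0,0],[0,0,3.5],-1],
    [[0,0,0],[0,0,7],-1],
    [[0,0,0],[0,0,7],-1]
  ]
}}

```text
time_s: 8.78
position: [0.4644, -0.2713, 0.0924]
ee_rot: [[0.527, 0.687, 0.499], [0.788, -0.615, 0.014], [0.317, 0.386, -0.866]]
wrist_force: [-1.8, -12.0, -4.7]
gripper_width: 0.0147
```

```bash
python3 -c "
from h import *
ft()"
```

```text
t 8.7833 G [ 0.455  -0.2716  0.1086] Gy_t -0.29116 Fyt -11.89 Ftool [-11.9    4.3    3.01] Ttool [-5.780e-01 -2.459e+00  2.000e-03] kang -40.12 w 0.0147 j6 -40.5
```

{"api": "move_arm", "payload": {
  "motion": [
    [[0,0,0],[0,0,3.5],-1],
    [[0,0,0],[0,0,7],-1],
    [[0,0,0],[0,0,7],-1]
  ]
}}

```text
time_s: 9.03
position: [0.4643, -0.2713, 0.0925]
ee_rot: [[0.607, 0.618, 0.499], [0.708, -0.706, 0.014], [0.361, 0.345, -0.866]]
wrist_force: [-3.1, -12.8, -5.8]
gripper_width: 0.0143
```

```bash
python3 -c "
from h import *
ft()"
```

```text
t 9.0333 G [ 0.455  -0.2716  0.1087] Gy_t -0.29117 Fyt -12.61 Ftool [-13.01   5.09   3.34] Ttool [-0.813 -2.461  0.043] kang -47.12 w 0.0143 j6 -33.5
```

{"api": "move_arm", "payload": {
  "motion": [
    [[0,0,0],[0,0,3],-1],
    [[0,0,0],[0,0,5],-1],
    [[0,0,0],[0,0,5],-1]
  ]
}}

```text
time_s: 9.28
position: [0.4643, -0.2713, 0.0924]
ee_rot: [[0.658, 0.564, 0.499], [0.644, -0.765, 0.014], [0.39, 0.312, -0.866]]
wrist_force: [-2.8, -11.9, -5.6]
gripper_width: 0.0145
```

```bash
python3 -c "
from h import *
ft()"
```

```text
t 9.2833 G [ 0.455  -0.2716  0.1086] Gy_t -0.29115 Fyt -11.72 Ftool [-11.67   5.74   3.28] Ttool [-1.060e+00 -2.299e+00 -1.000e-03] kang -52.05 w 0.0145 j6 -28.5
```

{"api": "move_arm", "payload": {
  "motion": [
    [[0,0,0],[0,0,3],-1],
    [[0,0,0],[0,0,4],-1],
    [[0,0,0],[0,0,4],-1]
  ]
}}

```text
time_s: 9.53
position: [0.4643, -0.2713, 0.0924]
ee_rot: [[0.695, 0.518, 0.499], [0.591, -0.806, 0.014], [0.41, 0.285, -0.866]]
wrist_force: [-2.9, -11.9, -5.1]
gripper_width: 0.0146
```

```bash
python3 -c "
from h import *
ft()
t=robot.get_image('top');crop(t,330,190,400,250,9,'t9.png',1.8);s=robot.get_image('side');crop(s,280,130,350,200,8,'s9.png',1.3)"
```

```text
t 9.5333 G [ 0.4549 -0.2716  0.1086] Gy_t -0.29117 Fyt -11.77 Ftool [-11.14   6.65   2.86] Ttool [-1.179 -2.243 -0.391] kang -55.92 w 0.0146 j6 -24.6
```

View pics/s9.png

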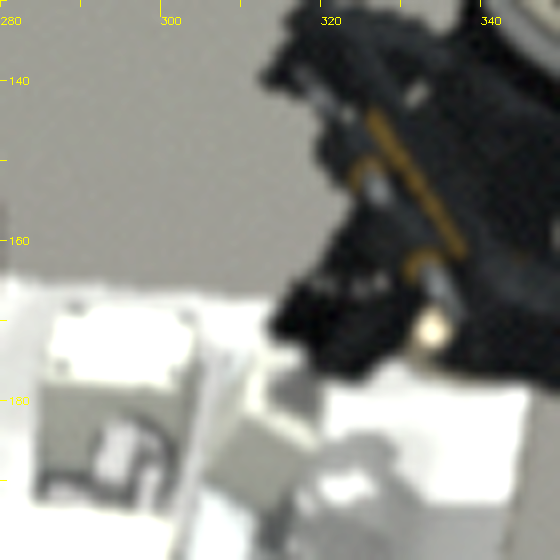

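{"api": "move_arm", "payload": {
  "motion": [
    [[0,0,0],[0,0,2.5],-1],
    [[0,0,0],[0,0,5],-1],
    [[0,0,0],[0,0,7.5],-1],
    [[0,0,0],[0,0,10],-1],
    [[0,0,0],[0,0,10],-1]
  ]
}}

```text
time_s: 10.05
position: [0.4642, -0.2712, 0.0924]
ee_rot: [[0.775, 0.389, 0.499], [0.441, -0.897, 0.014], [0.453, 0.209, -0.867]]
wrist_force: [-2.9, -12.2, -4.9]
gripper_width: 0.0143
```

```bash
python3 -c "
from h import *
ft()"
```

```text
t 10.05 G [ 0.4549 -0.2715  0.1086] Gy_t -0.29109 Fyt -12.04 Ftool [-9.86  8.77  2.63] Ttool [-1.56  -2.058 -0.378] kang -65.98 w 0.0143 j6 -14.5
```

{"api": "move_arm", "payload": {
  "motion": [
    [[0,0,0],[0,0,3],-1],
    [[0,0,0],[0,0,6],-1],
    [[0,0,0],[0,0,9],-1],
    [[0,0,0],[0,0,12],-1],
    [[0,0,0],[0,0,15],-1],
    [[0,0,0],[0,0,18],-1],
    [[0,0,0],[0,0,18],-1]
  ]
}}

```text
time_s: 10.63
position: [0.4641, -0.2712, 0.0923]
ee_rot: [[0.857, 0.13, 0.499], [0.142, -0.99, 0.014], [0.496, 0.059, -0.867]]
wrist_force: [-3.7, -11.4, -4.8]
gripper_width: 0.0145
```

```bash
python3 -c "
from h import *
ft()"
```

```text
t 10.6333 G [ 0.4548 -0.2715  0.1085] Gy_t -0.29103 Fyt -11.26 Ftool [-7.19 10.55  2.1 ] Ttool [-2.072 -1.576 -0.392] kang -83.99 w 0.0145 j6 3.5
```

{"api": "move_arm", "payload": {
  "motion": [
    [[0,0,0],[0,0,3],-1],
    [[0,0,0],[0,0,6],-1],
    [[0,0,0],[0,0,9],-1],
    [[0,0,0],[0,0,12],-1],
    [[0,0,0],[0,0,15.5],-1],
    [[0,0,0],[0,0,15.5],-1],
    [[0,0,0],[0,0,15.5],-1]
  ]
}}

```text
time_s: 11.22
position: [0.4641, -0.2711, 0.0923]
ee_rot: [[0.861, -0.102, 0.499], [-0.125, -0.992, 0.015], [0.493, -0.075, -0.867]]
wrist_force: [-4.6, -11.8, -3.5]
gripper_width: 0.0141
```

```bash
python3 -c "
from h import *
ft()
s=robot.get_image('side');crop(s,280,130,350,200,8,'s10.png',1.3)"
```

```text
t 11.2167 G [ 0.4548 -0.2713  0.1085] Gy_t -0.29091 Fyt -11.63 Ftool [-4.2  12.48  0.57] Ttool [-2.353 -1.092 -0.436] kang -99.37 w 0.0141 j6 18.9
```

View pics/s10.png

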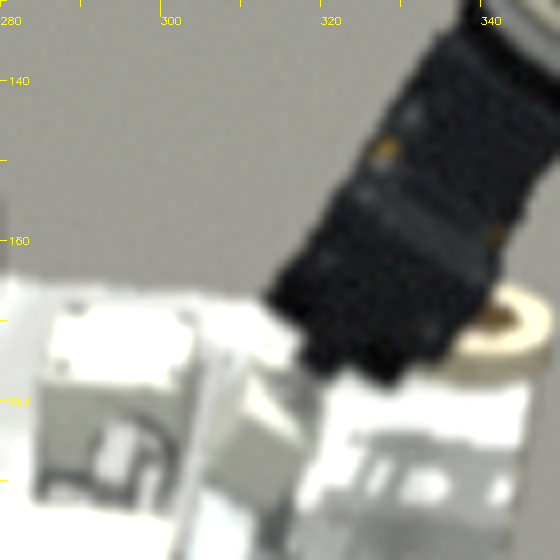

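{"api": "move_arm", "payload": {
  "motion": [
    [[0.2,1.5,0],[0,0,0],-1],
    [[0.5,3,0],[0,0,0],-1],
    [[0.5,3,0],[0,0,0],-1]
  ]
}}

```text
time_s: 11.52
position: [0.464, -0.2719, 0.0921]
ee_rot: [[0.861, -0.099, 0.498], [-0.126, -0.992, 0.02], [0.492, -0.08, -0.867]]
wrist_force: [-6.1, -5.2, 2.9]
gripper_width: 0.0144
```

```bash
python3 -c "
from h import *
ft()"
```

```text
t 11.5167 G [ 0.4547 -0.2723  0.1084] Gy_t -0.29187 Fyt -4.93 Ftool [-3.15  5.52 -5.61] Ttool [-1.227 -0.96  -0.394] kang -99.39 w 0.0144 j6 18.6
```

{"api": "move_arm", "payload": {
  "motion": [
    [[0.2,1.5,0],[0,0,0],-1],
    [[0.2,1.5,0],[0,0,0],-0.3],
    [[0.2,1.5,0],[0,0,0],0],
    [[0.2,1.5,0],[0,0,0],0],
    [[0.2,1.5,0],[0,0,0],0],
    [[0.2,1.5,0],[0,0,0],0]
  ]
}}

```text
time_s: 12.02
position: [0.4644, -0.2717, 0.0919]
ee_rot: [[0.861, -0.099, 0.499], [-0.128, -0.992, 0.023], [0.492, -0.084, -0.867]]
wrist_force: [-0.5, -0.0, 0.4]
gripper_width: 0.0434
```

```bash
python3 -c "
from h import *
ft()"
```

```text
t 12.0167 G [ 0.4551 -0.2722  0.1081] Gy_t -0.29175 Fyt 0.01 Ftool [-0.24  0.03 -0.62] Ttool [-0.04  -0.353 -0.005] kang -99.5 w 0.0434 j6 18.5
```

Released cleanly. I'll back off along the screw axis, then look at the knob, gap and gauge.

{"api": "move_arm", "payload": {
  "motion": [
    [[0,0,-25],[0,0,0],0],
    [[0,0,-60],[0,0,0],0],
    [[0,0,-100],[0,0,0],0],
    [[0,0,-140],[0,0,0],0],
    [[0,0,-150],[0,0,0],0],
    [[0,0,-150],[0,0,0],0]
  ]
}}

```text
time_s: 12.52
position: [0.3901, -0.2777, 0.2263]
ee_rot: [[0.859, -0.101, 0.503], [-0.126, -0.992, 0.016], [0.497, -0.077, -0.864]]
wrist_force: [0.3, -0.9, 0.0]
gripper_width: 0.0441
```

Run:
```python
from h import *
ft()
s=robot.get_image('side');t=robot.get_image('top');crop(s,270,150,350,220,8,'s11.png',1.3);crop(t,280,185,380,250,7,'t11.png',1.8)
cv2.imwrite('pics/t11raw.png',t[:,:,::-1]);cv2.imwrite('pics/s11raw.png',s[:,:,::-1])
```

```text
t 12.5167 G [ 0.3807 -0.2779  0.2424] Gy_t -0.29429 Fyt -0.92 Ftool [0.37 0.88 0.13] Ttool [-0.08  -0.325  0.041] kang -99.4 w 0.0441 j6 25.3
```

View pics/s11.png

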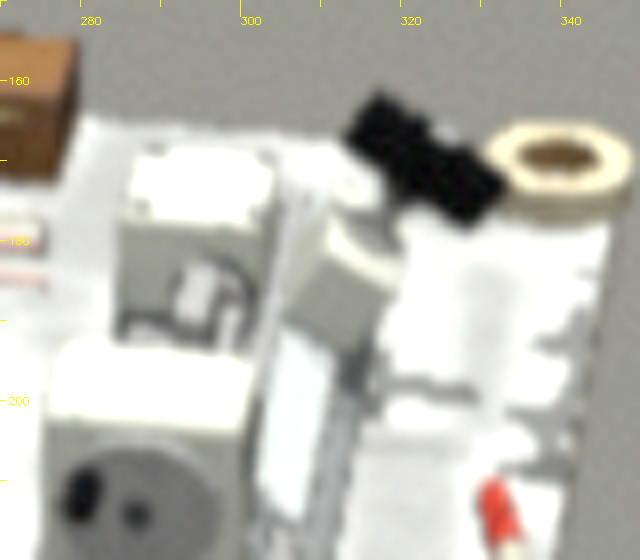

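View pics/t11.png

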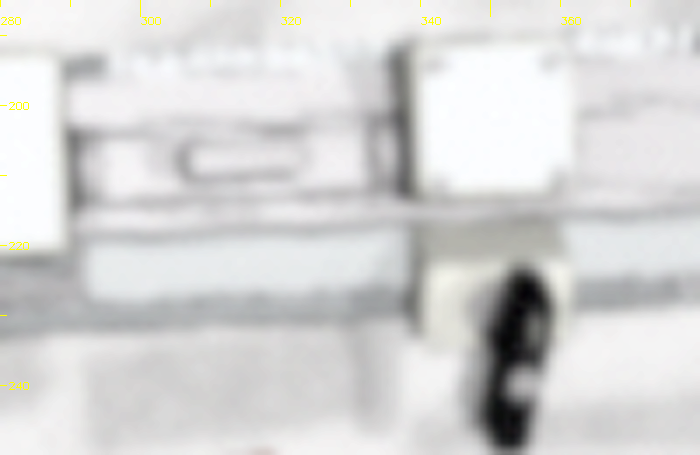

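Run:
```python
from h import *
t=cv2.imread("pics/t11raw.png");g=t.min(axis=2).astype(float);g0=cv2.imread("pics/top0.png").min(axis=2).astype(float)
for G,c0 in((g0,370),(g,352)):
    l=[];r=[]
    for row in range(195,208):
        p=G[row];c=c0
        while p[c]>100:c-=1
        l.append((c+1-(p[c+1]-100)/(p[c+1]-p[c]),row))
    P=onz('top',l,.092);print("left edge col",np.median([a[0] for a in l]),"y",np.median(P[:,1]),"x",P[6,0])
for r in range(204,214): print(r,g[r,298:340].astype(int))
print(g[198:216,312:318].T.astype(int))
```

```text
left edge col 356.62068965517244 y -0.28443960610643754 x 0.543688733206877
left edge col 338.8125 y -0.2390603826620351 x 0.5437433906757604
204 [114 114 114 114 115 117 118 119 115 113 114 118 121 121 122 120 120 118
 116 110 106 106 106 106 108 113 121 125 126 127 126 126 124 116 101  94
 101  99  81  63  73 103]
205 [126 125 124 119 117 117 116 111 105 106 110 114 117 118 119 119 121 120
 120 118 117 116 117 116 116 119 125 129 131 130 131 130 128 119 103  99
 105 105  88  67  73 103]
206 [133 131 127 123 119 118 113 103  99 109 118 122 123 123 123 124 124 124
 124 123 123 123 124 122 120 120 124 130 132 132 132 132 130 121 104  98
 107 108  92  68  73 102]
207 [135 133 129 123 121 118 111  98  96 112 125 128 129 129 128 128 127 128
 127 128 126 127 127 125 124 120 124 130 132 134 133 133 131 122 106  96
 104 107  92  68  71 101]
208 [136 134 130 124 121 119 112  99  96 112 124 129 128 128 127 126 126 126
 124 124 122 121 121 122 121 122 125 131 133 133 134 133 131 121 106  96
 100 103  88  67  69  98]
209 [136 135 133 127 124 122 116 104  95 105 116 118 118 118 116 115 114 113
 
[... 552 characters left out ...]
114 111 109 110 110 108 107 107 108 106 100  96
  96  92  79  63  64  79]
213 [118 115 112 112 111 111 109 108 109 109 109 109 109 110 112 113 111 112
 113 116 118 118 118 117 114 111 109 112 113 111 110 111 113 112 108 106
 108 105  96  86  81  84]
[[134 134 132 127 122 121 122 119 123 128 127 116 108 114 117 112 117 120]
 [134 134 132 127 120 118 120 119 124 128 126 115 106 115 117 113 117 121]
 [134 133 132 126 117 115 120 121 124 127 126 114 105 114 116 111 116 119]
 [134 134 132 126 116 113 118 120 124 128 126 113 107 117 117 112 116 120]
 [133 134 133 128 117 110 116 120 124 127 124 113 110 121 119 113 118 121]
 [133 134 133 129 116 106 110 118 123 128 124 112 110 123 121 116 122 125]]
```

Run:
```python
from h import *
rel([.5265,-.1765,.19],down(2.5))
print(onz('top',[(305.7,207.6),(322.5,207.6),(314.3,205),(314.3,210)],.096).round(4))
```

```text
shift [  89.7 -109.2   97.9] turn [ 21.95 -25.96 -96.99]
[[ 0.5269 -0.1548  0.096 ]
 [ 0.5269 -0.1971  0.096 ]
 [ 0.5335 -0.1765  0.096 ]
 [ 0.5209 -0.1764  0.096 ]]
```

{"api": "move_arm", "payload": {
  "motion": [
    [[90,-109,98],[22,-26,-97],0],
    [[90,-109,98],[22,-26,-97],0],
    [[90,-109,98],[22,-26,-97],0],
    [[90,-109,98],[22,-26,-97],0],
    [[90,-109,98],[22,-26,-97],0],
    [[90,-109,98],[22,-26,-97],0],
    [[90,-109,98],[22,-26,-97],0],
    [[90,-109,98],[22,-26,-97],0],
    [[90,-109,98],[22,-26,-97],0],
    [[90,-109,98],[22,-26,-97],0],
    [[90,-109,98],[22,-26,-97],0],
    [[90,-109,98],[22,-26,-97],0]
  ]
}}

```text
time_s: 13.62
position: [0.526, -0.1754, 0.1867]
ee_rot: [[0.222, 0.973, 0.061], [0.972, -0.226, 0.07], [0.082, 0.044, -0.996]]
wrist_force: [0.7, 1.0, -0.8]
gripper_width: 0.0442
```

{"api": "move_arm", "payload": {
  "motion": [
    [[0,0,0],[0,0,0],0]
  ]
}}

```text
time_s: 13.7
position: [0.5269, -0.1748, 0.187]
ee_rot: [[0.223, 0.973, 0.063], [0.971, -0.227, 0.07], [0.082, 0.045, -0.996]]
wrist_force: [-0.1, 0.1, 0.6]
gripper_width: 0.0441
```

Run:
```python
from h import *
st();rel([.5268,-.1765,.19],down(2.5))
```

```text
13.7 pos [ 0.5269 -0.1748  0.187 ] F [-0.15  0.13  0.65] T [-0.101  0.133 -0.015] w 0.0441 q [-24.1   3.2 111.4   5.7  63.8 -13.5]
shift [-1.5  0.4 -3.1] turn [  3.23  -4.35 -15.54]
```

{"api": "move_arm", "payload": {
  "motion": [
    [[-1.5,0.5,-2],[3.2,-4.3,-15.5],0],
    [[-1.5,0.5,-2],[3.2,-4.3,-15.5],0],
    [[-1.5,0.5,-2],[3.2,-4.3,-15.5],0],
    [[-1.5,0.5,-2],[3.2,-4.3,-15.5],0],
    [[-1.5,0.5,-2],[3.2,-4.3,-15.5],0]
  ]
}}

```text
time_s: 14.12
position: [0.5263, -0.1777, 0.1908]
ee_rot: [[-0.034, 0.999, 0.004], [0.999, 0.034, 0.001], [0.001, 0.004, -1.0]]
wrist_force: [0.6, 0.7, -0.5]
gripper_width: 0.044
```

Run:
```python
from h import *
st();rel([.5268,-.1765,.067],down(2.5))
s=robot.get_image('side');crop(s,260,120,350,220,6,'s12.png',1.3)
```

```text
14.1167 pos [ 0.5263 -0.1777  0.1908] F [ 0.59  0.67 -0.47] T [-0.058  0.123 -0.004] w 0.044 q [-21.3   4.1 109.8   0.2  65.8 -23.3]
shift [  1.1   0.  123.8] turn [ 0.24 -0.05 -0.55]
```

View pics/s12.png

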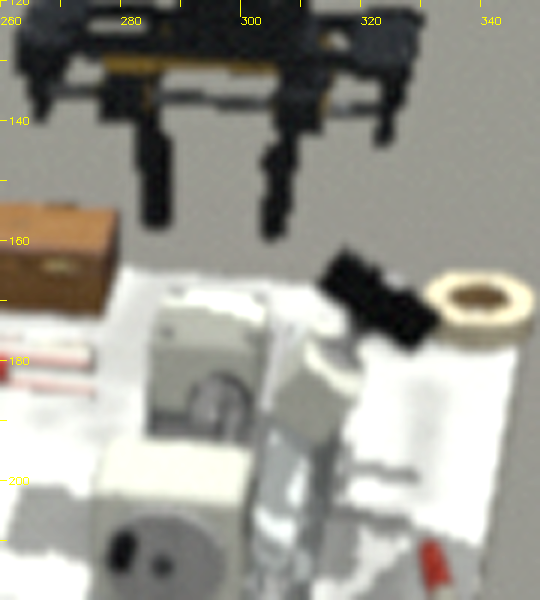

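{"api": "move_arm", "payload": {
  "motion": [
    [[1,0,35],[0,0,-0.5],0],
    [[1,0,70],[0,0,-0.5],0],
    [[1,0,95],[0,0,-0.5],0],
    [[1,0,112],[0,0,-0.5],0],
    [[1,0,122],[0,0,-0.5],0],
    [[1,0,123],[0,0,-0.5],0],
    [[1,0,123],[0,0,-0.5],0]
  ]
}}

```text
time_s: 14.75
position: [0.5272, -0.1778, 0.0692]
ee_rot: [[-0.044, 0.999, 0.005], [0.999, 0.044, -0.0], [-0.001, 0.005, -1.0]]
wrist_force: [-0.1, 1.3, 0.1]
gripper_width: 0.0442
```

Run:
```python
from h import *
st();rel([.5268,-.1765,.067],down(2.5))
s=robot.get_image('side');crop(s,260,130,350,220,6,'s13.png',1.3)
```

```text
14.75 pos [ 0.5272 -0.1778  0.0692] F [-0.13  1.26  0.11] T [-0.02   0.036  0.027] w 0.0442 q [-2.130e+01  1.170e+01  1.155e+02  1.000e-01  5.250e+01 -2.380e+01]
shift [ 1.3 -0.3  2.2] turn [0.29 0.04 0.03]
```

View pics/s13.png

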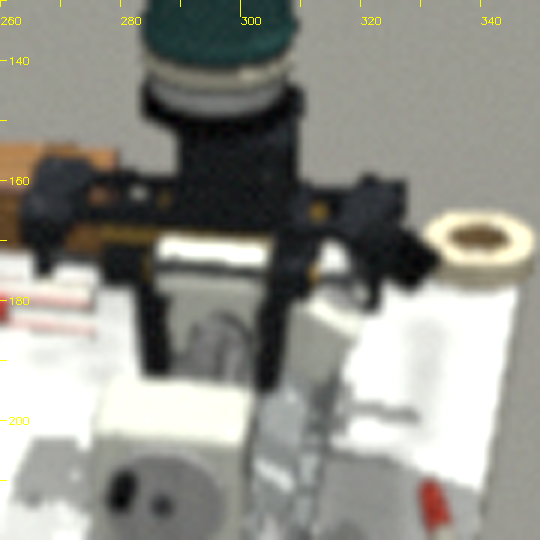

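{"api": "move_arm", "payload": {
  "motion": [
    [[0,0,1],[0,0,0],-1],
    [[0,0,1],[0,0,0],-1],
    [[0,0,1],[0,0,0],-1],
    [[0,0,1],[0,0,0],-1],
    [[0,0,1],[0,0,0],-1],
    [[0,0,1],[0,0,0],-1]
  ],
  "squeeze": 35
}}

```text
time_s: 15.3
position: [0.529, -0.1778, 0.0694]
ee_rot: [[-0.045, 0.999, 0.009], [0.999, 0.046, -0.002], [-0.002, 0.009, -1.0]]
wrist_force: [2.9, 1.2, 1.7]
gripper_width: 0.0137
```

Run:
```python
from h import *
st()
```

```text
15.3 pos [ 0.529  -0.1778  0.0694] F [2.95 1.15 1.69] T [ 0.091 -0.416 -0.009] w 0.0137 q [-2.120e+01  1.180e+01  1.154e+02  1.000e-01  5.230e+01 -2.390e+01]
```

{"api": "move_arm", "payload": {
  "motion": [
    [[0,1,0],[0,0,0],-1],
    [[0,1.5,-2],[0,0,0],-1],
    [[0,1.5,-4],[0,0,0],-1],
    [[0,1.5,-7],[0,0,0],-1],
    [[0,1.5,-10],[0,0,0],-1],
    [[0,1.5,-10],[0,0,0],-1]
  ]
}}

```text
time_s: 15.8
position: [0.5271, -0.1777, 0.0765]
ee_rot: [[-0.046, 0.999, 0.002], [0.999, 0.046, -0.001], [-0.001, 0.002, -1.0]]
wrist_force: [2.0, -3.7, -10.8]
gripper_width: 0.0136
```

Run:
```python
from h import *
st()
```

```text
15.8 pos [ 0.5271 -0.1777  0.0765] F [  2.02  -3.69 -10.83] T [-0.836 -0.153 -0.052] w 0.0136 q [-21.2  11.3 115.1  -0.   53.5 -23.8]
```

{"api": "move_arm", "payload": {
  "motion": [
    [[0,0,-3],[0,0,0],-1],
    [[0,0,-6],[0,0,0],-1],
    [[0,0,-10],[0,0,0],-1],
    [[0,0,-14],[0,0,0],-1],
    [[0,0,-18],[0,0,0],-1],
    [[0,0,-18],[0,0,0],-1]
  ]
}}

```text
time_s: 16.3
position: [0.5292, -0.1776, 0.0976]
ee_rot: [[-0.046, 0.999, 0.007], [0.999, 0.046, -0.001], [-0.001, 0.006, -1.0]]
wrist_force: [-1.3, -2.9, -3.9]
gripper_width: 0.0136
```

Run:
```python
from h import *
st()
s=robot.get_image('side');crop(s,260,130,350,220,6,'s14.png',1.3)
t=robot.get_image('top');crop(t,280,185,380,250,7,'t14.png',1.8)
```

```text
16.3 pos [ 0.5292 -0.1776  0.0976] F [-1.33 -2.88 -3.9 ] T [-0.511  0.29   0.05 ] w 0.0136 q [-2.120e+01  9.800e+00  1.143e+02  1.000e-01  5.560e+01 -2.380e+01]
```

View pics/s14.png

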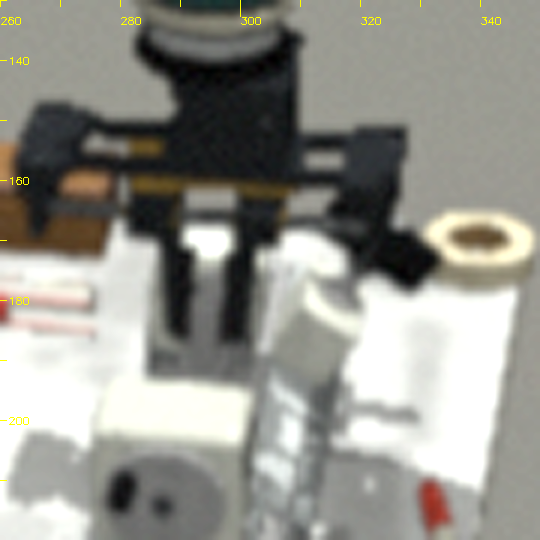

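View pics/t14.png

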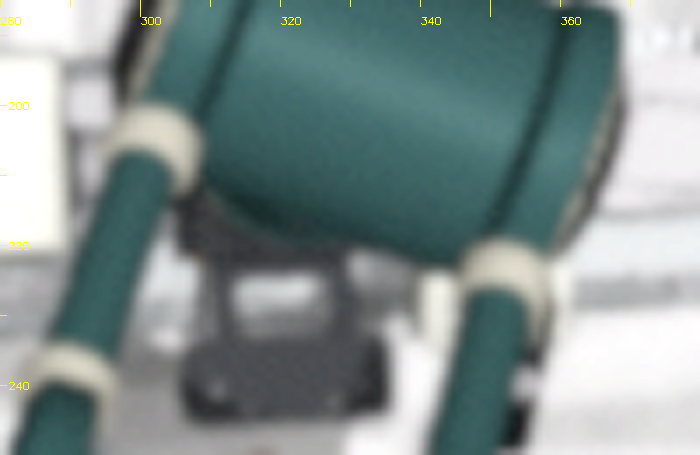

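{"api": "move_arm", "payload": {
  "motion": [
    [[0,0,-25],[0,0,0],-1],
    [[0,0,-55],[0,0,0],-1],
    [[0,0,-85],[0,0,0],-1],
    [[0,0,-110],[0,0,0],-1],
    [[0,0,-120],[0,0,0],-1],
    [[0,0,-120],[0,0,0],-1]
  ]
}}

```text
time_s: 16.9
position: [0.5305, -0.1776, 0.2203]
ee_rot: [[-0.046, 0.999, 0.013], [0.999, 0.046, -0.003], [-0.003, 0.013, -1.0]]
wrist_force: [0.8, -0.3, -3.2]
gripper_width: 0.0137
```

Run:
```python
from h import *
st();rel([.448,.095,.19],down(6.7))
```

```text
16.9 pos [ 0.5305 -0.1776  0.2203] F [ 0.79 -0.31 -3.16] T [-0.074  0.056  0.023] w 0.0137 q [-2.110e+01  2.900e+00  1.079e+02  1.000e-01  6.840e+01 -2.380e+01]
shift [276.2 -70.2  28.6] turn [ 0.71  0.21 -4.07]
```

{"api": "move_arm", "payload": {
  "motion": [
    [[15,-4,0],[0,0,-1],-1],
    [[40,-10,0],[0,0,-2],-1],
    [[70,-18,3],[0,0,-3],-1],
    [[105,-27,8],[0.7,0,-4],-1],
    [[140,-35,14],[0.7,0,-4],-1],
    [[175,-44,18],[0.7,0,-4],-1],
    [[210,-53,22],[0.7,0,-4],-1],
    [[240,-61,25],[0.7,0,-4],-1],
    [[262,-67,28],[0.7,0,-4],-1],
    [[276,-70,28],[0.7,0,-4],-1],
    [[276,-70,28],[0.7,0,-4],-1],
    [[276,-70,28],[0.7,0,-4],-1]
  ]
}}

```text
time_s: 17.9
position: [0.4437, 0.0958, 0.1854]
ee_rot: [[-0.118, 0.993, -0.01], [0.993, 0.118, -0.003], [-0.001, -0.011, -1.0]]
wrist_force: [0.2, -1.0, -3.7]
gripper_width: 0.0134
```

Run:
```python
from h import *
st();rel([.448,.095,.036],down(6.7))
s=robot.get_image('side');crop(s,230,140,400,330,4,'s15.png',1.3)
t=robot.get_image('top');crop(t,150,180,390,270,3,'t15.png',1.8)
cv2.imwrite('pics/t15raw.png',t[:,:,::-1])
```

```text
17.9 pos [0.4437 0.0958 0.1854] F [ 0.16 -0.97 -3.75] T [-0.108  0.018 -0.043] w 0.0134 q [ 9.100e+00 -6.500e+00  1.209e+02 -1.000e-01  6.630e+01  2.300e+00]
shift [ -1.1   5.8 149.4] turn [-0.61  0.07  0.08]
```

View pics/s15.png

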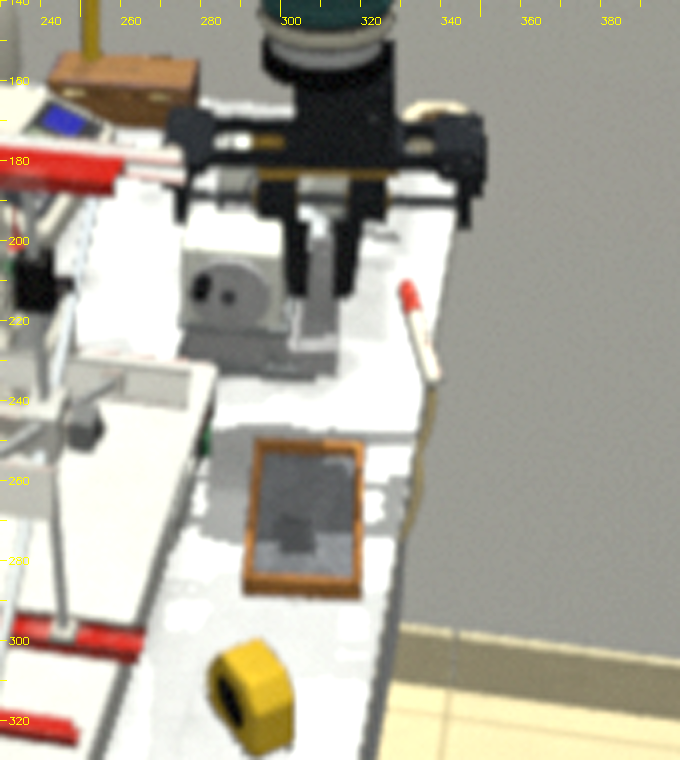

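View pics/t15.png

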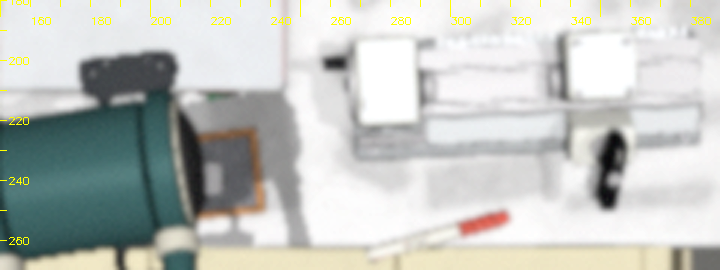

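{"api": "move_arm", "payload": {
  "motion": [
    [[-1,5,30],[-0.5,0,0],-1],
    [[-1,5,65],[-0.5,0,0],-1],
    [[-1,5,100],[-0.5,0,0],-1],
    [[-1,5,125],[-0.5,0,0],-1],
    [[-1,5,138],[-0.5,0,0],-1],
    [[-1,5,143],[-0.5,0,0],-1],
    [[-1,5,143],[-0.5,0,0],-1]
  ]
}}

```text
time_s: 18.58
position: [0.4487, 0.0933, 0.043]
ee_rot: [[-0.114, 0.994, -0.001], [0.994, 0.114, -0.002], [-0.001, -0.002, -1.0]]
wrist_force: [-0.1, -0.5, -4.4]
gripper_width: 0.0137
```

Run:
```python
from h import *
st();rel([.448,.095,.0345],down(6.7))
s=robot.get_image('side');crop(s,270,220,350,310,6,'s16.png',1.3)
```

```text
18.5833 pos [0.4487 0.0933 0.043 ] F [-0.14 -0.49 -4.35] T [-0.098  0.089 -0.045] w 0.0137 q [ 8.700e+00  4.200e+00  1.277e+02 -1.000e-01  4.820e+01  2.200e+00]
shift [ 1.8 -0.5  8.5] turn [-0.09  0.08 -0.17]
```

View pics/s16.png

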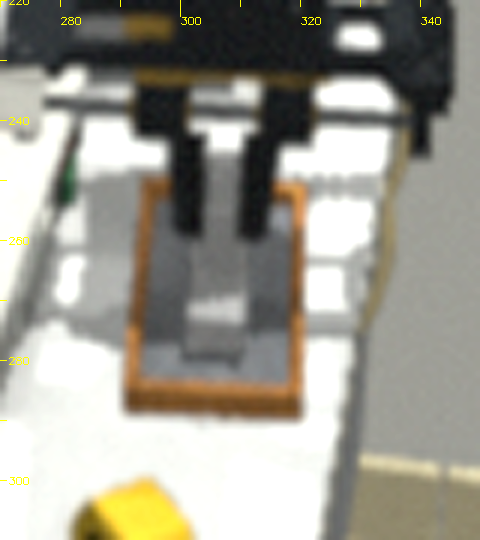

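Inside the tray outline, centred. I'll lower the last millimetres.

{"api": "move_arm", "payload": {
  "motion": [
    [[1,0,3],[0,0,0],-1],
    [[1,0,5],[0,0,0],-1],
    [[1,0,7],[0,0,0],-1],
    [[1,0,7],[0,0,0],-1]
  ]
}}

```text
time_s: 18.97
position: [0.4502, 0.0954, 0.0381]
ee_rot: [[-0.115, 0.993, 0.003], [0.993, 0.115, -0.001], [-0.001, 0.003, -1.0]]
wrist_force: [-0.5, -0.2, -3.6]
gripper_width: 0.0137
```

Run:
```python
from h import *
st()
```

```text
18.9667 pos [0.4502 0.0954 0.0381] F [-0.53 -0.21 -3.59] T [-0.068  0.052  0.04 ] w 0.0137 q [ 8.900e+00  4.700e+00  1.278e+02 -1.000e-01  4.730e+01  2.400e+00]
```

{"api": "move_arm", "payload": {
  "motion": [
    [[0,0,1],[0,0,0],-1],
    [[0,0,2],[0,0,0],-1],
    [[0,0,3],[0,0,0],-1],
    [[0,0,3],[0,0,0],-1]
  ]
}}

```text
time_s: 19.3
position: [0.4502, 0.0954, 0.0353]
ee_rot: [[-0.115, 0.993, 0.003], [0.993, 0.115, -0.001], [-0.001, 0.003, -1.0]]
wrist_force: [-0.7, -1.5, 1.5]
gripper_width: 0.0136
```

Run:
```python
from h import *
st()
```

```text
19.3 pos [0.4502 0.0954 0.0353] F [-0.72 -1.54  1.46] T [-0.165  0.373  0.075] w 0.0136 q [ 8.900e+00  5.000e+00  1.279e+02 -1.000e-01  4.700e+01  2.400e+00]
```

{"api": "move_arm", "payload": {
  "motion": [
    [[0,0,0.5],[0,0,0],-1],
    [[0,0,0.5],[0,0,0],-0.4],
    [[0,0,0.5],[0,0,0],0],
    [[0,0,0.5],[0,0,0],0],
    [[0,0,0.5],[0,0,0],0],
    [[0,0,0.5],[0,0,0],0]
  ]
}}

```text
time_s: 19.8
position: [0.4499, 0.0954, 0.0341]
ee_rot: [[-0.115, 0.993, 0.002], [0.993, 0.115, -0.001], [-0.001, 0.002, -1.0]]
wrist_force: [0.3, 0.0, -0.8]
gripper_width: 0.0434
```

{"api": "move_arm", "payload": {
  "motion": [
    [[0,0,-10],[0,0,0],0],
    [[0,0,-30],[0,0,0],0],
    [[0,0,-65],[0,0,0],0],
    [[0,0,-100],[0,0,0],0],
    [[0,0,-140],[0,0,0],0],
    [[0,0,-180],[0,0,0],0],
    [[0,0,-200],[0,0,0],0],
    [[0,0,-200],[0,0,0],0]
  ]
}}

```text
time_s: 20.47
position: [0.4531, 0.0962, 0.2415]
ee_rot: [[-0.115, 0.993, 0.014], [0.993, 0.115, 0.001], [-0.001, 0.014, -1.0]]
wrist_force: [0.4, 0.3, 0.2]
gripper_width: 0.0438
```

Run:
```python
from h import *
st();rel([.36,.36,.30],down(45))
```

```text
20.4667 pos [0.4531 0.0962 0.2415] F [0.4  0.33 0.19] T [-0.056  0.014  0.013] w 0.0438 q [ 9.00e+00 -9.10e+00  1.17e+02 -1.00e-01  7.12e+01  2.40e+00]
shift [272.8 -61.2 -59.6] turn [  0.77   0.31 -38.38]
```

Now I'll move the arm aside to clear the view and check the final state.

{"api": "move_arm", "payload": {
  "motion": [
    [[30,-7,-20],[0,0,-5],0],
    [[70,-15,-40],[0,0,-12],0],
    [[110,-25,-60],[0,0,-19],0],
    [[150,-35,-60],[0,0,-26],0],
    [[190,-44,-60],[0,0,-33],0],
    [[230,-52,-60],[0,0,-38],0],
    [[273,-61,-60],[0,0,-38],0],
    [[273,-61,-60],[0,0,-38],0],
    [[273,-61,-60],[0,0,-38],0],
    [[273,-61,-60],[0,0,-38],0]
  ]
}}

```text
time_s: 21.3
position: [0.3567, 0.3592, 0.2927]
ee_rot: [[-0.704, 0.711, 0.001], [0.711, 0.704, -0.003], [-0.003, -0.001, -1.0]]
wrist_force: [0.4, -0.6, 0.3]
gripper_width: 0.044
```

Run:
```python
from h import *
st()
s=robot.get_image('side');crop(s,250,150,360,330,4,'s17.png',1.3)
t=robot.get_image('top');crop(t,130,180,400,270,3,'t17.png',1.8)
g=t.min(axis=2).astype(float)
for n,G,c0 in(("afterlock",cv2.imread("pics/t11raw.png").min(axis=2).astype(float),352),("t15",cv2.imread("pics/t15raw.png").min(axis=2).astype(float),352),("now",g,352)):
    l=[]
    for row in range(195,208):
        p=G[row];c=c0
        while p[c]>100:c-=1
        l.append(c+1-(p[c+1]-100)/(p[c+1]-p[c]))
    print(n,np.median(l),np.mean(l))
```

```text
21.3 pos [0.3567 0.3592 0.2927] F [ 0.36 -0.56  0.31] T [-0.009 -0.036  0.017] w 0.044 q [ 42.5  -5.1 108.1  -0.2  77.1  -2.2]
afterlock 338.8125 338.78601300118896
t15 338.71875 338.71315077261966
now 338.9032258064516 338.9322722146796
```

View pics/s17.png

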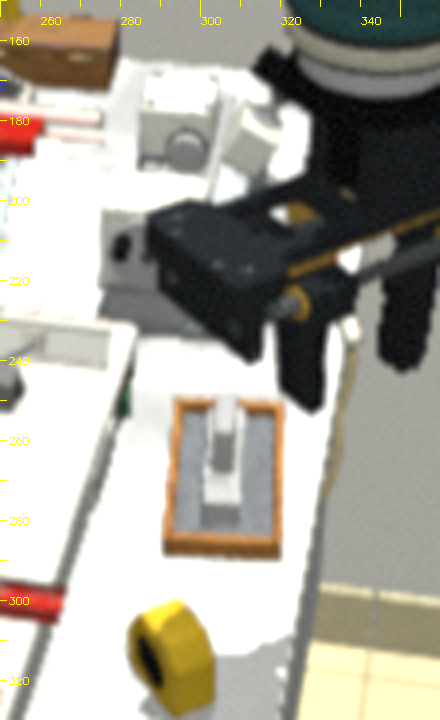

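View pics/t17.png

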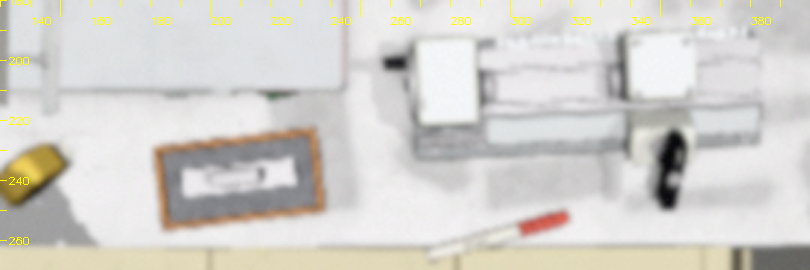

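```bash
python3 -c "
from plant import robot
print(robot.close_job())"
```

```text
the job is handed in; nothing more can be done
None
```

The head is set against the gauge and locked, and the gauge now lies foot bar down in the tray. I handed the job in at about 21.4 s.

- **Setting the head:** I slid it about 46 mm by its knob until the push rose to about 12 N with the head no longer moving. The top view put the sliding jaw face at y ≈ -0.227 m and the near end of the gauge at about -0.226 m, so they meet to within measurement error.
- **Locking:** I turned the knob clockwise. After about 64 to 68° of easy turning it went stiff, the wrist torque jumping from about 0 to 0.39 N m. I then went on to about 45° past that point; the stiff point is known to about ±2°.
- **Gauge:** It lifted out with about 7 N of friction and came down centred in the tray. The last pictures show it level, inside the walls and clear of the gripper.
- **Head after lifting:** Its edge stayed within about 0.1 pixel (0.3 mm) of where it was after locking.
- **Bystanders:** The marker and tape measure look undisturbed in the last pictures, and the tape roll did in the picture taken while lifting the gauge. I did not re-check the oil bottle at the end.

Two checks did not fully agree:

- **Torque:** It read about 0.4 N m in the stiff part, below the stated 0.5, and rose only to 0.44.
- **Fixed jaw face:** The blurred image put it 4 to 7 mm away from where the gauge ended up. I relied on the contact force instead.

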